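# Put the steriliser pile away

### The job

The pile just out of the steriliser has to be taken apart and put away. Lay each of the two curved impression trays, mouth up and level, in the low grey dish whose well has its own outline (left-hand and right-hand are mirror images), with the handle over the dish's tongue; set the white bur box down flat in the short steel cradle and the long steel cassette flat in the long one, each right down between the corner angles, either way round. Let go of everything, and do not push the cement pot or the little glass dappen dish about.

Things in the scene. Friction and masses are not known exactly. Their poses are not given: they have to be found in the camera images.
- cassette_mid (a point): bottom of the pile: closed perforated stainless cassette with smooth sides, 220 x 66 x 32 mm (x long, y wide, z up), about 0.36 kg, standing on the desk. Point at its centre, 16 mm above its underside.
- bur_box_mid (a point): lying lengthwise on the cassette: closed perforated white bur box, 165 x 50 x 30 mm (x long, y wide, z up), about 0.17 kg. Point at its centre, 15 mm above its underside. The wider cassette leaves a ledge of about 8 mm on either side of it.
- tray_left_grip (a point): left-hand steel impression tray, 45 g, on the bur box's lid with the other one behind or before it. Open trough 28 mm wide, 18 mm high; straight for 26 mm along x, then curving to -x and +y into a flat handle at rim height that points to -x (tip 66 mm from the point, 13 mm to +y: left, if the handle is toward you). Point: middle of the straight part, 9 mm above the underside: grip across y. z up.
- tray_right_grip (a point): right-hand tray, mirror image of the left-hand one: it curves to -x and -y, handle pointing to -x, 13 mm to the -y side (right of the straight part, seen from above with the handle toward you). Point, sizes and x and z axes as for the left-hand tray.
- dish_left_seat (a point): fixed grey dish for the left-hand tray: a 3 mm floor with a rim, 5 mm above the floor and 2.5 mm thick, in the trough's outline with 7 mm to spare all round; a flat tongue shows where the handle goes, above it. Point on the floor below where the tray's point belongs (9 mm below it when seated); axes as the tray's when in place (handle to -x, z up). Fingers can straddle the tray above the rim.
- dish_right_seat (a point): fixed grey dish for the right-hand tray: mirror image of the other dish; point and axes likewise (handle to -x, z up).
- short_cradle_seat (a point): fixed steel cradle for the bur box: two flat runners 5 mm high and four corner angles with flared lips, 22 mm high; 181 x 66 mm inside, 8 mm to spare all round. The angles reach only 28 mm along the long sides, whose middle is free for fingers. Point at its middle, level with the runners' top (5 mm above the desk); x along its length, z up.
- long_cradle_seat (a point): fixed steel cradle for the cassette, of the same kind and heights: 236 x 82 mm inside, 8 mm to spare all round. Point at its middle, level with the runners' top; x along its length, z up.
- cement_pot: bystander: loose white pot with a teal lid, 47 mm wide, 40 mm high, at the left of the work. Origin under its centre.
- dappen_dish: bystander: loose little glass dappen dish, 33 mm wide, 24 mm high, at the left front. Origin under its centre.
Not all that is in view belongs to the job. What is shaped like the part that bears tray_left_grip but purple is not meant.

How it is judged:
By the outcome, as a careful person would: the job done as asked, in the order asked, and still so for the second after the job is handed in, with the robot touching nothing.
It also fails if it takes over 112 s, if anything falls off the work surface, if the arm or the gripper's body presses on something with over 40 N, if the wrist force passes 120 N, or if a joint passes its speed limit or range.

### The arm

A 6-joint arm with a two-finger parallel gripper is mounted at the origin on a cart in front of the work surface, level with it; the furniture and walls round the work are solid. World frame = base frame: x ahead of the robot, y to its left, z up, the work surface at z = 0. Lengths are in m, angles in degrees, forces in N, time in s.
With the tool pointing down it reaches from about 0.375 to 0.9 m from the base axis. Payload 3.1 kg.
Tool frame: the origin (TCP) lies on the centre line of the jaws, within the pads' length; the fingertips stand 8 mm ahead of it and the grasp point (between the pads) lies 11 mm behind it; y points along the fingers, x is the direction in which the jaws open and shut, and the axes are right-handed (so a half turn about y gives the same grasp; the last joint's range is limited). The gripper opens to 87 mm and grips with 3 to 60 N. Pads are 19 mm wide; open, the fingers measure 117 mm over their backs; the gripper's body (75 mm by 190 mm) begins 51 mm behind the grasp point.
Start: joints at [-85.571, 30.224, 82.088, -0, 67.689, -10.227], TCP at [0.158, -0.605, 0.231] pointing down, gripper open.
Joint ranges: [-176.69, 176.69], [-43.24, 126.21], [12.49, 139.97], [-82, 262], [0, 151.66], [-163.58, 163.58]. Speed limits (degrees/s): [159.86, 159.86, 180, 180, 180, 180].

### API

Orientations are given as a 3x3 rotation matrix whose columns are the frame's x, y, z axes.
In Python, from rig import read_state, imaging, job, spotter gives the robot as it stands.
- The arm moves only by the tool apply_moves, never from a script. Its argument "steps" is a list of rows, each an object of numbers: "x", "y", "z": the shift along the world's x, y, z in mm; "spin": the turn about the world's z in rad. In form: [{"x": .., "y": .., "z": .., "spin": ..}, ...]. A call has 1 to 12 rows; each row shifts and turns the pose as measured when the row begins; what a row does not reach is not made up. A row lasts 1/10 s, in which the tool goes at most 50 mm and 8.59 degrees, less where a joint would pass 70% of its speed; a pose out of reach is approached as far as the arm can. A call is refused whole if a number of a shift passes 50 or a number of a turn 0.15, either way. A call with a gripper value outside its range is refused whole. "grip" is the finger opening in mm, from 0 to 87, set as the call begins (left out, the last holds). The fingers move at their own pace and stop on an object; the grip force is fixed at half the most. Time passes only in rows, so rows that do not move let the fingers close. It gives the time, the measured TCP pose, the force and the opening at its end, in the units of the state.
- read_state(): the state, without advancing time (a new reading comes with each control period).
- imaging.capture(name): name is "scene" or "side" or "wrist"; returns the picture (420x560x3 uint8, red, green, blue); there is no depth.
- imaging.camera_params(name): a dict with "fov_y" (degrees; the focal length in pixels is half the picture's height over the tangent of half this angle, whatever the lens; pixels are square), "cx", "cy" (the principal point, pixels), "R" (3x3) and "t" (3): a world point X has camera coordinates R X + t. Camera axes: x right, y down, z forward; pixel columns grow to the right and rows downward; lengths in m; the calibration is good to about 2 mm. The wrist camera is an equidistant fisheye: a pixel r from the principal point sees the ray r / f radians off the axis. A picture is of the moment at which its call begins: read the wrist's pose just before it. camera_params takes no time and is no camera call; for the wrist camera it gives the pose at the moment of the call.
- job.hand_in(): hands the job in, once; it reports no verdict.
Trained networks look in the newest picture that a camera, given by its name, has taken for a name from the list of things; names that differ only in an ending like _2 or _b are one class to them, and where a whole thing is asked for, a point or a joint stands for the part that bears it (a point fixed in the world has none). Each returns a list of dicts, best first, with "score" (0 to 1); they miss things now and then, are a little off and sometimes report something else, mostly with a low value. They report only what shows in the picture. A call takes as long as a camera call. They do not tell look-alikes from the thing itself.
- spotter.cut_out(name, camera): "mask" (420x560 bool, what is visible of it) and "rect" ([left, top, width, height] in pixels, round what is visible of it).
The state is a dict: "time_s": time; "joint_positions": joint angles; "qvel": joint speeds; "tau": joint torques, N m; "position": TCP position; "tcp_rot": TCP orientation; "force": force on the tool from outside, world axes, zero at the start; "moment": the same for the moment, N m; "opening": opening from 0.0 (shut) to 1.0 (fully open).
Only numpy, scipy, OpenCV 4.12 (cv2) and the standard library are available. Lean on these libraries where they do the work, as an engineer would, in place of code of your own. Each camera call takes 0.05 s, during which the arm holds its last target.

## Working session

There is one attempt and no reset: what is moved stays moved. The work goes in short steps, Python scripts to look and compute and a tool call to move; the robot and the scene stay as the last step left them, time stands still between calls to the robot, and variables do not carry over. Pictures are saved under pics/ and viewed, and the job is handed in when it is done.

Besides the shell and the picture viewer there is one more tool, called after "Emit:" in YAML: its name, and indented under it one key for each argument. apply_moves: Moves the arm, as the interface text tells. Its arguments: {"type":"object","properties":{"steps":{"type":"array"},"grip":{"type":"number"}},"required":["steps"]}

```bash
ls; mkdir -p pics; python3 - <<'E'
from rig import read_state, imaging, job, spotter
import cv2
for n in ['scene','side','wrist']:
    im=imaging.capture(n); cv2.imwrite(f'pics/a_{n}.png',im[:,:,::-1])
    p=imaging.camera_params(n); print(n,p)
print(read_state())
E
```

```text
pics
scene {'fov_y': 50.6444130407083, 'cx': 276.3679872762902, 'cy': 210.63087934357637, 'R': array([[ 0.4493932 , -0.89297661,  0.02526907],
       [-0.35664983, -0.20527572, -0.91140703],
       [ 0.81905229,  0.40056791, -0.41072947]]), 't': array([-0.1997063 ,  0.30641288,  0.84174834])}
side {'fov_y': 57.41646265138398, 'cx': 279.7617954113291, 'cy': 207.48828689477267, 'R': array([[ 9.99929467e-01, -3.20119026e-04, -1.18726129e-02],
       [-8.42817487e-03, -7.23447949e-01, -6.90327481e-01],
       [-8.36823048e-03,  6.90378854e-01, -7.23399620e-01]]), 't': array([-0.5916164 ,  0.10444068,  0.86297231])}
wrist {'fov_y': 65.70646984690485, 'cx': 276.7210179082005, 'cy': 209.58901715510518, 'R': array([[ 0.25270747, -0.96754203, -0.00116522],
       [-0.92531975, -0.24203118,  0.29189769],
       [-0.2827053 , -0.07268653, -0.95644884]]), 't': array([-0.62463848, -0.03503942,  0.39037213])}
{'time_s': 0.15, 'joint_positions': array([-8.55722420e+01,  3.02686805e+01,  8.21412347e+01, -8.70768238e-04,
        6.76880384e+01, -1.02281858e+01]), 'qvel': array([-0.05232249, -0.11259226, -0.28855429,  0.05418635,  0.09474102,
       -0.02709727]), 'tau': array([ 2.41072921e-04, -4.40428519e+01, -1.76842207e+01,  6.33358606e-02,
        5.52228314e-02, -9.19482022e-05]), 'position': array([ 0.15810495, -0.60409351,  0.229766  ]), 'tcp_rot': array([[ 2.53019584e-01, -1.46003483e-04,  9.67461146e-01],
       [-9.67459690e-01,  1.70342355e-03,  2.53019461e-01],
       [-1.68493783e-03, -9.99998539e-01,  2.89747036e-04]]), 'force': array([-0.54180278, -0.72441094, -0.2864816 ]), 'moment': array([ 0.03184936,  0.00298116, -0.03098391]), 'opening': 0.999534399908658}
```

View pics/a_scene.png

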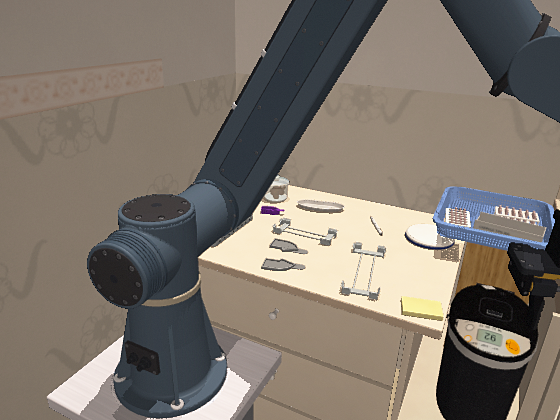

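View pics/a_side.png

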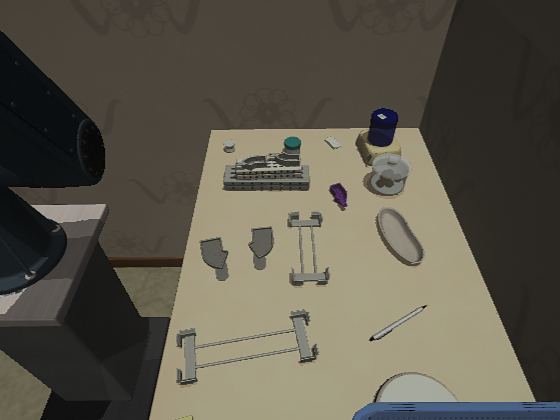

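View pics/a_wrist.png

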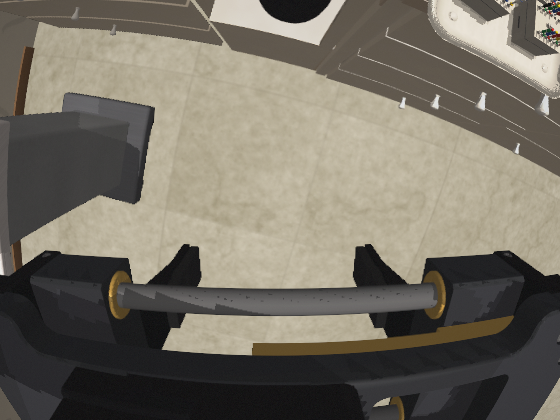

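```bash
cat > h.py <<'E'
from rig import read_state, imaging, job, spotter
import numpy as np, cv2
W,H=560,420
def f_of(p): return 210/np.tan(np.radians(p['fov_y'])/2)
def ray(name,u,v,p):
    f=f_of(p); a=(u-p['cx']); b=(v-p['cy'])
    if name=='wrist':
        r=np.hypot(a,b); th=r/f; s=np.sin(th)/max(r,1e-9)
        d=np.array([a*s,b*s,np.cos(th)])
    else: d=np.array([a/f,b/f,1.])
    return p['R'].T@d, -p['R'].T@p['t']
def toplane(name,u,v,z,p):
    d,c=ray(name,u,v,p); return c+d*(z-c[2])/d[2]
def proj(name,X,p):
    c=p['R']@np.asarray(X)+p['t']; f=f_of(p)
    if name=='wrist':
        rr=np.hypot(c[0],c[1]); th=np.arctan2(rr,c[2]); s=f*th/max(rr,1e-9)
        return np.array([p['cx']+c[0]*s,p['cy']+c[1]*s])
    return np.array([p['cx']+f*c[0]/c[2],p['cy']+f*c[1]/c[2]])
def grab(name,fn=None):
    p=imaging.camera_params(name); im=imaging.capture(name)
    if fn: cv2.imwrite('pics/'+fn,im[:,:,::-1])
    return im,p
def ortho(name,im,p,z,x0,x1,y0,y1,s):
    """rectified top view at height z; s px per m; col = x->up, row; image: rows x desc, cols y desc"""
    nr=int((x1-x0)*s); nc=int((y1-y0)*s)
    rr,cc=np.mgrid[0:nr,0:nc]
    X=np.stack([x1-rr/s,y1-cc/s,np.full(rr.shape,z)],-1)
    c=X@p['R'].T+p['t']; f=f_of(p)
    if name=='wrist':
        q=np.hypot(c[...,0],c[...,1]); th=np.arctan2(q,c[...,2]); k=f*th/np.maximum(q,1e-9)
    else: k=f/c[...,2]
    mu=(p['cx']+c[...,0]*k).astype(np.float32); mv=(p['cy']+c[...,1]*k).astype(np.float32)
    return cv2.remap(im,mu,mv,cv2.INTER_CUBIC)
def st():
    s=read_state(); print('t',round(s['time_s'],2),'pos',np.round(s['position']*1000,1),'jawx',np.round(s['tcp_rot'][:,0],3),'ang',round(np.degrees(np.arctan2(s['tcp_rot'][1,0],s['tcp_rot'][0,0])),2),'F',np.round(s['force'],1),'op',round(s['opening']*87,1),'j',np.round(s['joint_positions'],1))
E
python3 - <<'E'
from h import *
im=cv2.imread('pics/a_side.png')
cv2.imwrite('pics/b1.png',cv2.resize(im[120:240,200:400],None,fx=4,fy=4,interpolation=cv2.INTER_CUBIC))
cv2.imwrite('pics/b2.png',cv2.resize(im[200:400,150:350],None,fx=3,fy=3,interpolation=cv2.INTER_CUBIC))
p=imaging.camera_params('side')
imaging.capture('side')
for n in ['cassette_mid','bur_box_mid','tray_left_grip','tray_right_grip','cement_pot','dappen_dish']:
    for d in spotter.cut_out(n,'side')[:3]:
        m=d['mask']; v,u=np.nonzero(m)
        print(n,round(d['score'],2),d['rect'],u.mean().round(1),v.mean().round(1),np.round(toplane('side',u.mean(),v.mean(),0.03,p)*1000))
for n,u,v in [('L/Rdish1',212,250),('dish2',261,240),('short',308,248),('long',246,347),('pile',267,178),('corner',212,130),('corner2',418,130)]:
    print(n,np.round(toplane('side',u,v,0.0,p)*1000))
st()
E
```

```text
cassette_mid 0.7 [223.3, 166.9, 85.9, 20.0] 265.6 181.3 [556. 202.  30.]
bur_box_mid 0.8 [234.7, 155.3, 67.0, 24.5] 269.1 171.4 [564. 239.  30.]
tray_left_grip 0.81 [326.0, 184.0, 20.3, 23.5] 338.4 193.6 [736. 154.  30.]
tray_left_grip 0.76 [270.3, 151.5, 29.4, 13.1] 285.9 158.5 [609. 292.  30.]
tray_right_grip 0.6 [236.3, 154.5, 31.9, 14.9] 253.4 162.3 [521. 277.  30.]
cement_pot 0.61 [282.5, 138.2, 19.3, 16.3] 291.9 145.2 [626. 351.  30.]
dappen_dish 0.57 [225.1, 142.4, 12.2, 9.4] 229.2 145.6 [450. 352.  30.]
L/Rdish1 [439.   7.   0.]
dish2 [548.  35.  -0.]
short [655.  10.   0.]
long [ 529. -218.    0.]
pile [557. 247.   0.]
corner [382. 471.   0.]
corner2 [1014.  460.    0.]
t 0.5 pos [ 158.2 -604.6  230.5] jawx [ 0.253 -0.967 -0.   ] ang -75.34 F [-0.3 -0.6  0.1] op 86.9 j [-85.6  30.2  82.1  -0.   67.7 -10.2]
```

View pics/b1.png

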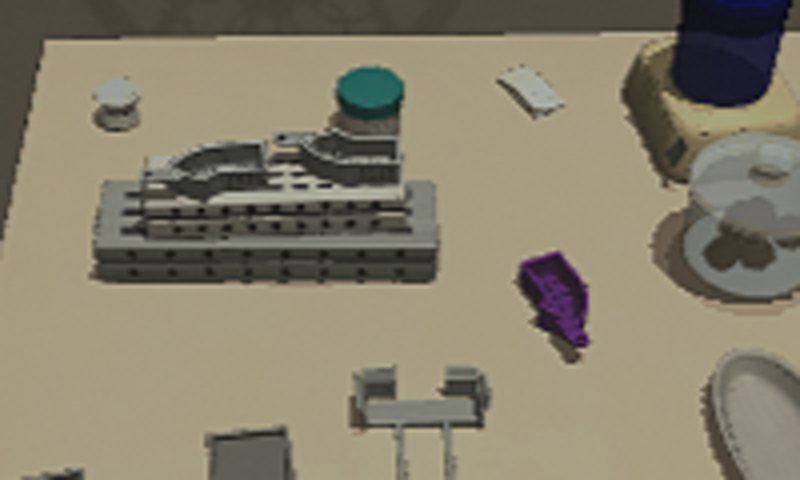

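View pics/b2.png

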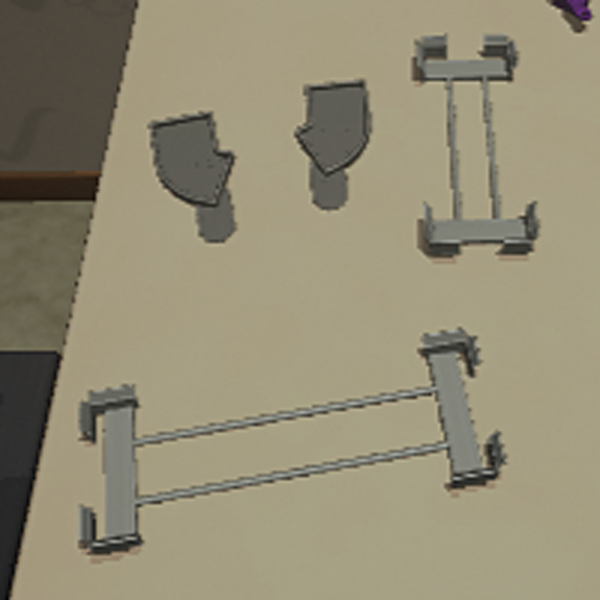

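Emit:
apply_moves:
  steps:
    - {"z": 45}
    - {"z": 45}
    - {"z": 40}
    - {"x": 25, "y": 40}
    - {"x": 30, "y": 40}
    - {"x": 30, "y": 40}
    - {"x": 30, "y": 40}
    - {"x": 30, "y": 40}
    - {"x": 30, "y": 40}
    - {"x": 30, "y": 40}
    - {"x": 30, "y": 40}
    - {"x": 30, "y": 40}
  grip: 87

```text
invalid input at $.steps[0]: expected keys x, y, z, spin
```

Emit:
apply_moves:
  steps:
    - {"x": 0, "y": 0, "z": 45, "spin": 0}
    - {"x": 0, "y": 0, "z": 45, "spin": 0}
    - {"x": 0, "y": 0, "z": 40, "spin": 0}
    - {"x": 25, "y": 40, "z": 0, "spin": 0}
    - {"x": 30, "y": 40, "z": 0, "spin": 0}
    - {"x": 30, "y": 40, "z": 0, "spin": 0}
    - {"x": 30, "y": 40, "z": 0, "spin": 0}
    - {"x": 30, "y": 40, "z": 0, "spin": 0}
    - {"x": 30, "y": 40, "z": 0, "spin": 0}
    - {"x": 30, "y": 40, "z": 0, "spin": 0}
    - {"x": 30, "y": 40, "z": 0, "spin": 0}
    - {"x": 30, "y": 40, "z": 0, "spin": 0}
  grip: 87

```text
time_s: 1.7
position: [0.4201, -0.244, 0.3663]
tcp_rot: [[0.239, 0.005, 0.971], [-0.971, -0.008, 0.24], [0.009, -1.0, 0.003]]
force: [0.4, -0.8, -0.5]
opening: 1.001
```

Emit:
apply_moves:
  steps:
    - {"x": 15, "y": 45, "z": 0, "spin": -0.05}
    - {"x": 15, "y": 45, "z": 0, "spin": -0.05}
    - {"x": 15, "y": 45, "z": 0, "spin": -0.05}
    - {"x": 15, "y": 45, "z": 0, "spin": -0.05}
    - {"x": 15, "y": 45, "z": 0, "spin": -0.05}
    - {"x": 10, "y": 20, "z": 0, "spin": 0}
    - {"x": 0, "y": 0, "z": 0, "spin": 0}

```text
time_s: 2.4
position: [0.5095, 0.0166, 0.3681]
tcp_rot: [[-0.011, 0.009, 1.0], [-1.0, -0.01, -0.011], [0.01, -1.0, 0.009]]
force: [-0.5, 0.5, -0.6]
opening: 1.0
```

```bash
python3 - <<'E'
from h import *
st(); im,p=grab('wrist','c.png'); print(-p['R'].T@p['t'],p['R'][2])
E
```

```text
t 2.4 pos [509.5  16.6 368.1] jawx [-0.011 -1.     0.01 ] ang -90.62 F [-0.5  0.5 -0.6] op 87.0 j [-10.4  12.8  87.5  -0.5  79.1  80.3]
[0.58833698 0.01680013 0.52185132] [-0.28330264 -0.00691093 -0.95900566]
```

View pics/c.png

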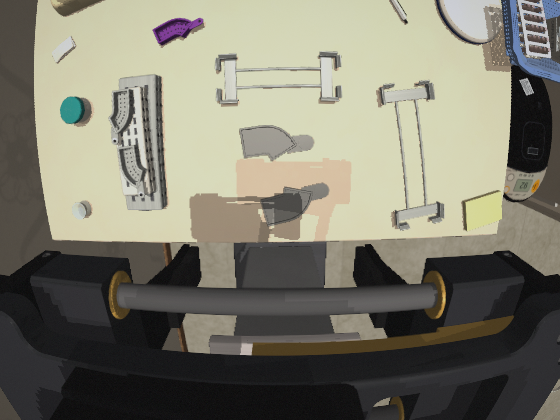

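```bash
python3 - <<'E'
from h import *
im,p=grab('wrist')
o=ortho('wrist',im,p,0.0,0.36,0.78,-0.36,0.40,1000)
cv2.imwrite('pics/d.png',o[:,:,::-1])
o=ortho('wrist',im,p,0.07,0.42,0.72,0.14,0.34,2500)
cv2.imwrite('pics/d2.png',o[:,:,::-1])
E
```

```text
(no output)
```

View pics/d.png

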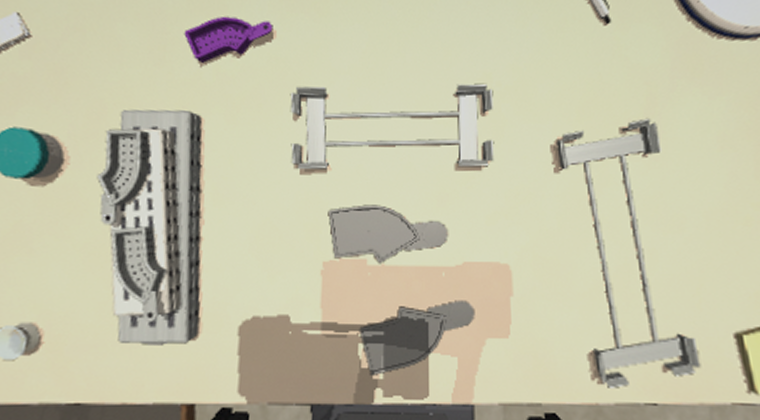

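View pics/d2.png

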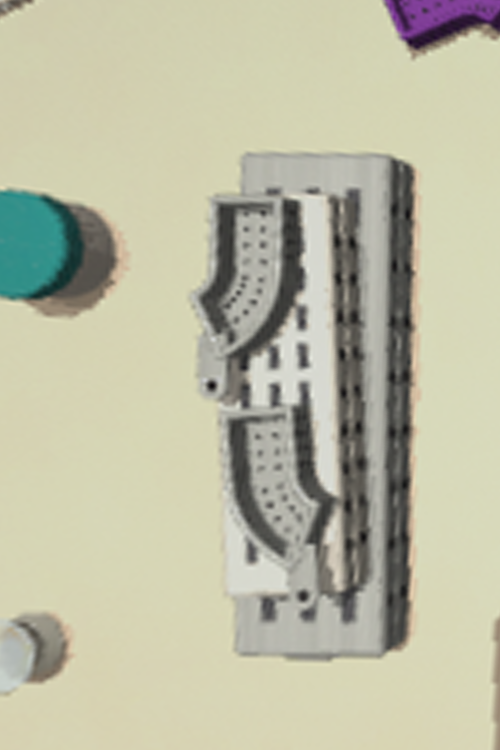

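```bash
python3 - <<'E'
from h import *
im,p=grab('wrist')
def grid(o,x1,y1,s,step=0.01):
    o=o.copy();h,w=o.shape[:2]
    k=int(np.ceil((x1-h/s)/step))
    while k*step<x1:
        r=int((x1-k*step)*s); cv2.line(o,(0,r),(8 if k%5 else 20,r),(0,0,255),1); 
        if k%5==0: cv2.putText(o,str(int(round(k*step*1000))),(22,r+4),0,.4,(0,0,255),1)
        k+=1
    k=int(np.ceil((y1-w/s)/step))
    while k*step<y1:
        c=int((y1-k*step)*s); cv2.line(o,(c,0),(c,8 if k%5 else 20),(0,0,255),1)
        if k%5==0: cv2.putText(o,str(int(round(k*step*1000))),(c-10,32),0,.4,(0,0,255),1)
        k+=1
    return o
a=ortho('wrist',im,p,0.008,0.51,0.60,-0.06,0.10-0.02,4500)[:,:,::-1]
b=ortho('wrist',im,p,0.008,0.38,0.47,-0.09,0.05,4500)[:,:,::-1]
cv2.imwrite('pics/e1.png',grid(a,0.60,0.08,4500)); cv2.imwrite('pics/e2.png',grid(b,0.47,0.05,4500))
t=ortho('wrist',im,p,0.08,0.52,0.67,0.17,0.30,4500)[:,:,::-1]
t2=ortho('wrist',im,p,0.08,0.44,0.57,0.17,0.30,4500)[:,:,::-1]
cv2.imwrite('pics/e3.png',grid(t,0.67,0.30,4500)[:600]);cv2.imwrite('pics/e4.png',grid(t2,0.57,0.30,4500))
E
sed -n 1,1p h.py
```

```text
from rig import read_state, imaging, job, spotter
```

View pics/e1.png

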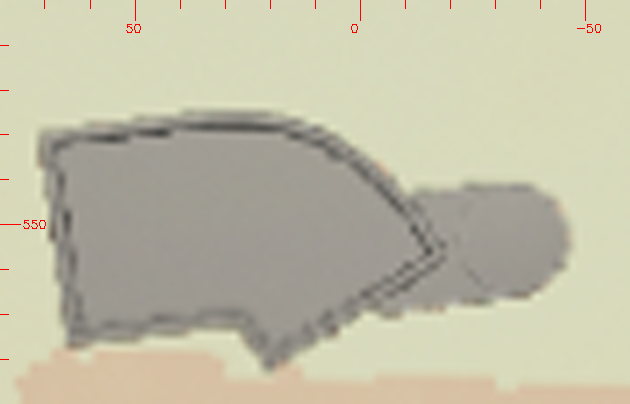

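View pics/e2.png

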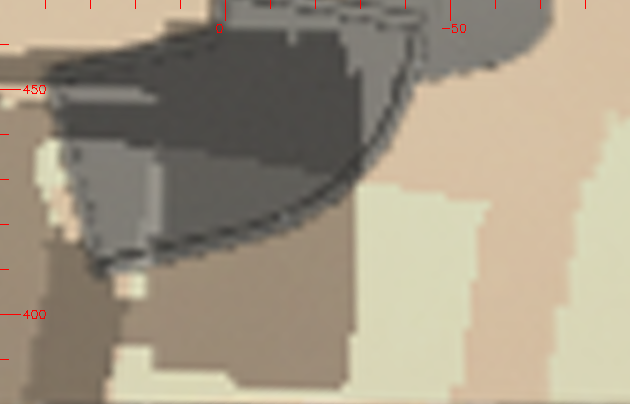

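View pics/e3.png

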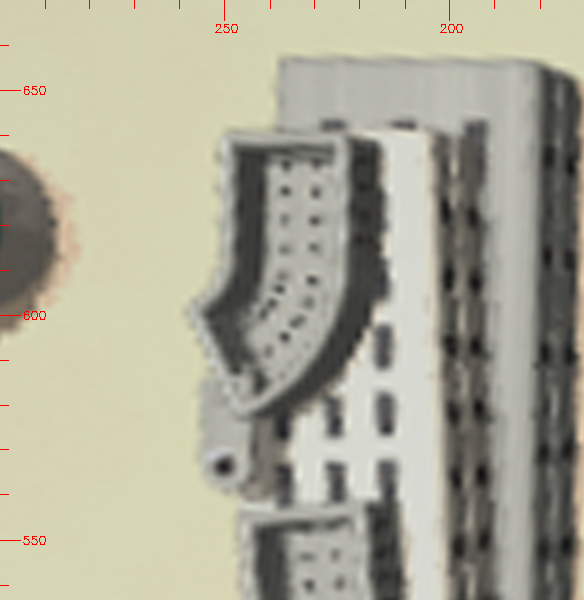

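View pics/e4.png

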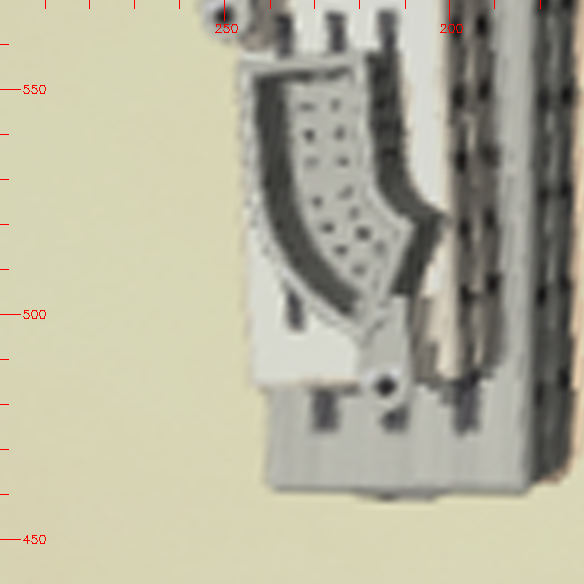

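Emit:
apply_moves:
  steps:
    - {"x": 12, "y": 43, "z": -15, "spin": 0}
    - {"x": 12, "y": 43, "z": -15, "spin": 0}
    - {"x": 12, "y": 43, "z": -15, "spin": 0}
    - {"x": 12, "y": 43, "z": -15, "spin": 0}
    - {"x": 12, "y": 43, "z": -15, "spin": 0}
    - {"x": 0, "y": 5, "z": 0, "spin": 0}
    - {"x": 0, "y": 0, "z": 0, "spin": 0}

```text
time_s: 3.25
position: [0.5725, 0.2247, 0.291]
tcp_rot: [[-0.039, 0.011, 0.999], [-0.999, -0.019, -0.039], [0.018, -1.0, 0.012]]
force: [-0.4, -1.0, 0.1]
opening: 1.001
```

```bash
cat >> h.py <<'E'
def grid(o,x1,y1,s,step=0.01):
    o=o.copy();h,w=o.shape[:2]
    k=int(np.ceil((x1-h/s)/step))
    while k*step<x1:
        r=int((x1-k*step)*s); cv2.line(o,(0,r),(8 if k%5 else 20,r),(0,0,255),1); 
        if k%5==0: cv2.putText(o,str(int(round(k*step*1000))),(22,r+4),0,.4,(0,0,255),1)
        k+=1
    k=int(np.ceil((y1-w/s)/step))
    while k*step<y1:
        c=int((y1-k*step)*s); cv2.line(o,(c,0),(c,8 if k%5 else 20),(0,0,255),1)
        if k%5==0: cv2.putText(o,str(int(round(k*step*1000))),(c-10,32),0,.4,(0,0,255),1)
        k+=1
    return o
def top(im,p,z,x0,x1,y0,y1,s,fn,name='wrist'):
    cv2.imwrite('pics/'+fn,grid(ortho(name,im,p,z,x0,x1,y0,y1,s)[:,:,::-1],x1,y1,s))
E
python3 - <<'E'
from h import *
st(); im,p=grab('wrist','f0.png'); print(-p['R'].T@p['t'])
top(im,p,0.08,0.46,0.66,0.19,0.27,3000,'f1.png')
top(im,p,0.032,0.44,0.68,0.13,0.37,2400,'f2.png')
E
```

```text
t 3.25 pos [572.5 224.7 291. ] jawx [-0.039 -0.999  0.018] ang -92.24 F [-0.4 -1.   0.1] op 87.1 j [ 11.6  25.9  79.6  -1.2  74.1 104.2]
[0.65099726 0.22416737 0.44497042]
```

View pics/f1.png

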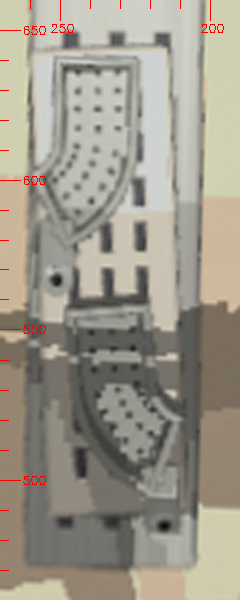

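View pics/f2.png

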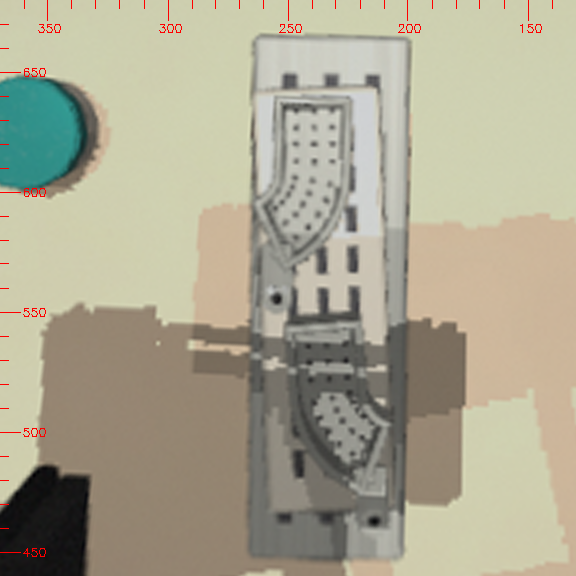

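Emit:
apply_moves:
  steps:
    - {"x": 15, "y": 4, "z": -30, "spin": 0.013}
    - {"x": 15, "y": 4, "z": -35, "spin": 0.013}
    - {"x": 15, "y": 4, "z": -35, "spin": 0.013}
    - {"x": 8, "y": 0, "z": -30, "spin": 0}
    - {"x": 2, "y": 0, "z": -15, "spin": 0}
    - {"x": 0, "y": 0, "z": 0, "spin": 0}
  grip: 50

```text
time_s: 3.9
position: [0.6328, 0.2219, 0.1497]
tcp_rot: [[-0.015, 0.023, 1.0], [-1.0, -0.02, -0.015], [0.019, -1.0, 0.023]]
force: [0.7, -0.5, 0.4]
opening: 0.6
```

```bash
python3 - <<'E'
from h import *
st(); im,p=grab('wrist','g0.png')
E
```

```text
t 3.9 pos [632.8 221.9 149.7] jawx [-0.015 -1.     0.019] ang -90.87 F [ 0.7 -0.5  0.4] op 52.2 j [ 10.4  38.6  79.9  -1.6  60.5 102. ]
```

View pics/g0.png

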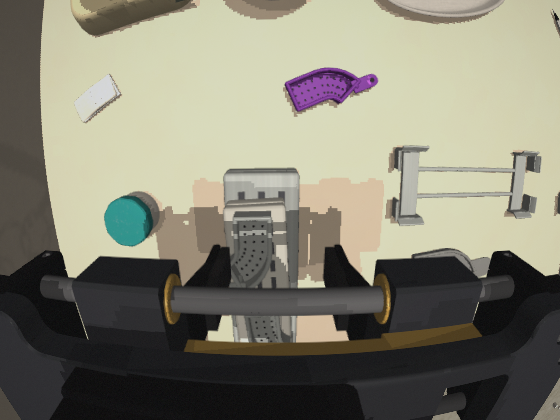

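Emit:
apply_moves:
  steps:
    - {"x": 0, "y": 0, "z": 0, "spin": 0}
    - {"x": 0, "y": 0, "z": 0, "spin": 0}
    - {"x": 0, "y": 0, "z": 0, "spin": 0}

```text
time_s: 4.25
position: [0.6352, 0.2211, 0.1566]
tcp_rot: [[-0.017, 0.032, 0.999], [-1.0, -0.018, -0.016], [0.018, -0.999, 0.033]]
force: [-0.0, -0.1, 0.4]
opening: 0.575
```

Emit:
apply_moves:
  steps:
    - {"x": 0, "y": 5, "z": 0, "spin": 0}
    - {"x": 0, "y": 5, "z": 0, "spin": 0}

```text
time_s: 4.45
position: [0.636, 0.2316, 0.159]
tcp_rot: [[-0.017, 0.036, 0.999], [-1.0, -0.018, -0.016], [0.017, -0.999, 0.036]]
force: [-0.2, -0.6, -0.0]
opening: 0.573
```

```bash
python3 - <<'E'
from h import *
st(); print(read_state()['qvel'])
E
```

```text
t 4.45 pos [636.  231.6 159. ] jawx [-0.017 -1.     0.017] ang -90.98 F [-0.2 -0.6 -0. ] op 49.9 j [ 11.2  38.1  79.1  -1.6  61.  102.9]
[ 4.45399382  0.63843072 -3.14469486 -0.2595762   1.9206104   4.49676121]
```

Emit:
apply_moves:
  steps:
    - {"x": 0, "y": 0, "z": 0, "spin": 0}
    - {"x": 0, "y": 0, "z": 0, "spin": 0}
    - {"x": 0, "y": 0, "z": 0, "spin": 0}
    - {"x": 0, "y": 0, "z": 0, "spin": 0}

```text
time_s: 4.85
position: [0.6358, 0.2337, 0.1596]
tcp_rot: [[-0.014, 0.037, 0.999], [-1.0, -0.017, -0.014], [0.017, -0.999, 0.037]]
force: [-0.4, -0.2, -0.2]
opening: 0.58
```

```bash
python3 - <<'E'
from h import *
st(); print(read_state()['qvel'].round(2),read_state()['tau'].round(1))
imaging.capture('side');imaging.capture('side');st();print(read_state()['qvel'].round(2),read_state()['tcp_rot'].round(4))
E
```

```text
t 4.85 pos [635.8 233.7 159.6] jawx [-0.014 -1.     0.017] ang -90.82 F [-0.4 -0.2 -0.2] op 50.5 j [ 11.4  38.1  79.   -1.6  61.  102.9]
[ 0.03  0.07  0.03 -0.13  0.13  0.08] [  0.1 -49.  -16.7  -0.1  -0.2   0. ]
t 4.95 pos [635.8 233.6 159.6] jawx [-0.015 -1.     0.017] ang -90.84 F [-0.3  0.1  0.5] op 50.1 j [ 11.4  38.1  79.   -1.6  61.  102.9]
[-0.24 -0.03  0.01 -0.01 -0.04  0.05] [[-0.0146  0.0371  0.9992]
 [-0.9998 -0.0173 -0.0139]
 [ 0.0168 -0.9992  0.0373]]
```

Emit:
apply_moves:
  steps:
    - {"x": -2, "y": 1, "z": -8, "spin": 0.005}
    - {"x": -2, "y": 1, "z": -12, "spin": 0.005}
    - {"x": -2, "y": 1, "z": -15, "spin": 0.005}
    - {"x": -2, "y": 0, "z": -12, "spin": 0}
    - {"x": 0, "y": 0, "z": -8, "spin": 0}
    - {"x": 0, "y": 0, "z": -4, "spin": 0}
    - {"x": 0, "y": 0, "z": 0, "spin": 0}

```text
time_s: 5.65
position: [0.6254, 0.2361, 0.0938]
tcp_rot: [[0.001, 0.033, 0.999], [-1.0, -0.018, 0.002], [0.018, -0.999, 0.033]]
force: [0.1, 0.0, -0.1]
opening: 0.576
```

```bash
python3 - <<'E'
from h import *
im,p=grab('wrist','g1.png'); st(); print(read_state()['tcp_rot'].round(4)[:,1],read_state()['qvel'].round(1))
E
```

```text
t 5.7 pos [625.7 236.1  94.1] jawx [ 0.001 -1.     0.017] ang -89.93 F [ 0.3  1.3 -0.3] op 50.2 j [ 11.7  42.3  82.6  -1.7  53.4 102.7]
[ 0.0339 -0.0174 -0.9993] [ 0.  -0.8 -0.5  0.   0.2 -0. ]
```

View pics/g1.png

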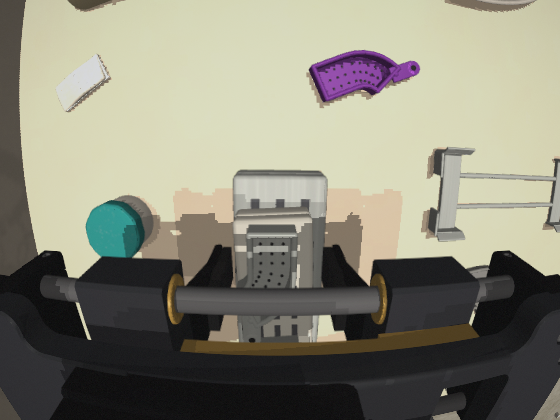

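Emit:
apply_moves:
  steps:
    - {"x": 1, "y": 0.5, "z": -7, "spin": 0}
    - {"x": 1, "y": 0.5, "z": -7, "spin": 0}
    - {"x": 0, "y": 0, "z": -4, "spin": 0}
    - {"x": 0, "y": 0, "z": -1, "spin": 0}
    - {"x": 0, "y": 0, "z": 0, "spin": 0}

```text
time_s: 6.2
position: [0.6295, 0.2374, 0.0751]
tcp_rot: [[0.001, 0.038, 0.999], [-1.0, -0.017, 0.002], [0.017, -0.999, 0.038]]
force: [0.0, -0.5, -0.1]
opening: 0.568
```

Emit:
apply_moves:
  steps:
    - {"x": -1, "y": 0, "z": 2, "spin": 0}
    - {"x": 0, "y": 0, "z": 0, "spin": 0}
    - {"x": 0, "y": 0, "z": 0, "spin": 0}

```text
time_s: 6.5
position: [0.6288, 0.2375, 0.0779]
tcp_rot: [[0.001, 0.039, 0.999], [-1.0, -0.016, 0.002], [0.017, -0.999, 0.039]]
force: [0.4, 0.7, -0.6]
opening: 0.575
```

Emit:
apply_moves:
  steps:
    - {"x": 0, "y": 0, "z": 0, "spin": 0}
    - {"x": 0, "y": 0, "z": 0, "spin": 0}
    - {"x": 0, "y": 0, "z": 0, "spin": 0}
    - {"x": 0, "y": 0, "z": 0, "spin": 0}
    - {"x": 0, "y": 0, "z": 0, "spin": 0}
    - {"x": 0, "y": 0, "z": 0, "spin": 0}
  grip: 15

```text
time_s: 7.1
position: [0.629, 0.2376, 0.0784]
tcp_rot: [[0.001, 0.04, 0.999], [-1.0, -0.016, 0.002], [0.016, -0.999, 0.04]]
force: [0.4, 0.3, 0.6]
opening: 0.315
```

Emit:
apply_moves:
  steps:
    - {"x": 0, "y": 0, "z": 8, "spin": 0}
    - {"x": 0, "y": 0, "z": 15, "spin": 0}
    - {"x": 0, "y": 0, "z": 20, "spin": 0}
    - {"x": 0, "y": 0, "z": 25, "spin": 0}
    - {"x": -5, "y": -10, "z": 15, "spin": 0.1}
    - {"x": -8, "y": -20, "z": 0, "spin": 0.14}
    - {"x": -8, "y": -20, "z": 0, "spin": 0.14}
    - {"x": -8, "y": -20, "z": 0, "spin": 0.14}
    - {"x": -8, "y": -20, "z": 0, "spin": 0.14}
    - {"x": -8, "y": -20, "z": 0, "spin": 0.14}
    - {"x": -8, "y": -20, "z": 0, "spin": 0.14}
    - {"x": -8, "y": -20, "z": 0, "spin": 0.14}

```text
time_s: 8.3
position: [0.5699, 0.0864, 0.1802]
tcp_rot: [[0.904, 0.048, 0.424], [-0.426, 0.039, 0.904], [0.027, -0.998, 0.056]]
force: [-0.4, -1.5, -0.4]
opening: 0.315
```

```bash
python3 - <<'E'
from h import *
st(); print(read_state()['tcp_rot'].round(4)[:,1])
E
```

```text
t 8.3 pos [569.9  86.4 180.2] jawx [ 0.904 -0.426  0.027] ang -25.2 F [-0.4 -1.5 -0.4] op 27.4 j [-3.8 29.1 94.4  3.  54.  19.7]
[ 0.0482  0.039  -0.9981]
```

Emit:
apply_moves:
  steps:
    - {"x": -2, "y": -4, "z": 0, "spin": 0.05}
    - {"x": -2, "y": -4, "z": 0, "spin": 0.05}
    - {"x": -2, "y": -4, "z": 0, "spin": 0.05}
    - {"x": -2, "y": -4, "z": 0, "spin": 0.05}
    - {"x": -2, "y": -4, "z": 0, "spin": 0.05}
    - {"x": -2, "y": -4, "z": 0, "spin": 0.05}
    - {"x": -2, "y": -4, "z": 0, "spin": 0.05}
    - {"x": -2, "y": -4, "z": 0, "spin": 0.05}
    - {"x": -2, "y": -4, "z": 0, "spin": 0.05}
    - {"x": 0, "y": 0, "z": 0, "spin": 0.03}
    - {"x": 0, "y": 0, "z": 0, "spin": 0}

```text
time_s: 9.4
position: [0.5541, 0.0447, 0.1965]
tcp_rot: [[0.997, 0.044, -0.062], [0.059, 0.058, 0.997], [0.047, -0.997, 0.055]]
force: [-0.0, -0.2, -1.1]
opening: 0.318
```

```bash
python3 - <<'E'
from h import *
im,p=grab('wrist','i0.png'); st(); print(read_state()['tcp_rot'].round(4)[:,1])
im2,p2=grab('side','i1.png')
cv2.imwrite('pics/i1c.png',cv2.resize(im2[130:310,180:360],None,fx=4,fy=4,interpolation=cv2.INTER_CUBIC)[:600])
E
```

```text
t 9.45 pos [554.2  44.8 196.6] jawx [0.997 0.059 0.047] ang 3.39 F [-0.1 -0.1  0.7] op 27.7 j [ -8.9  26.5  96.2   4.5  55.5 -14.8]
[ 0.044   0.0579 -0.9974]
```

View pics/i0.png

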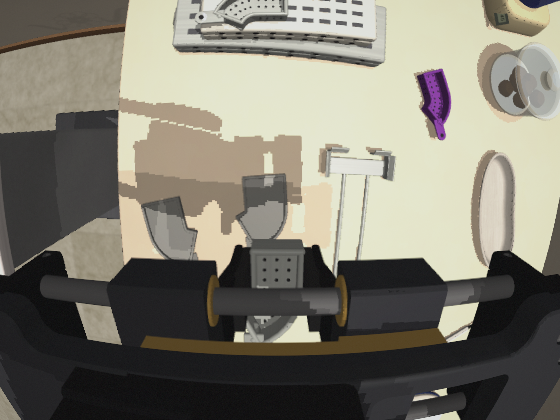

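View pics/i1c.png

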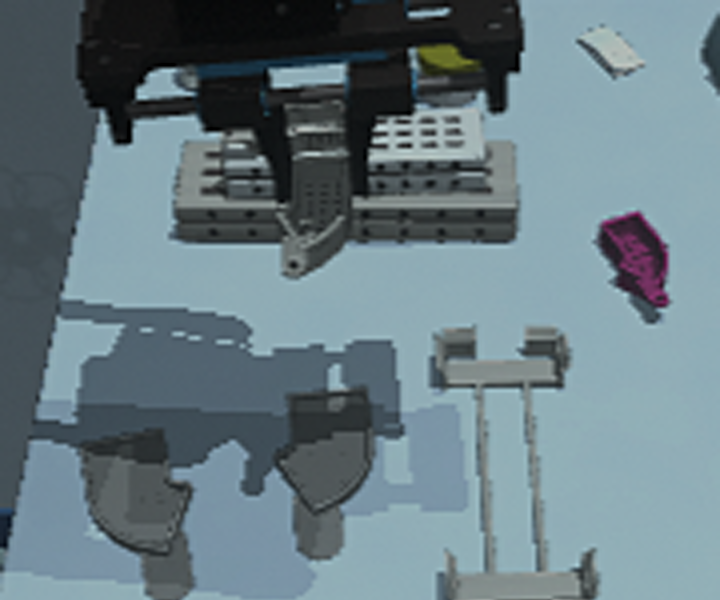

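```bash
python3 - <<'E'
from h import *
im=cv2.imread('pics/i1.png')[:,:,::-1]; p=imaging.camera_params('side')
top(im,p,0.008,0.39,0.60,-0.09,0.09,3300,'i2.png','side')
E
```

```text
(no output)
```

View pics/i2.png

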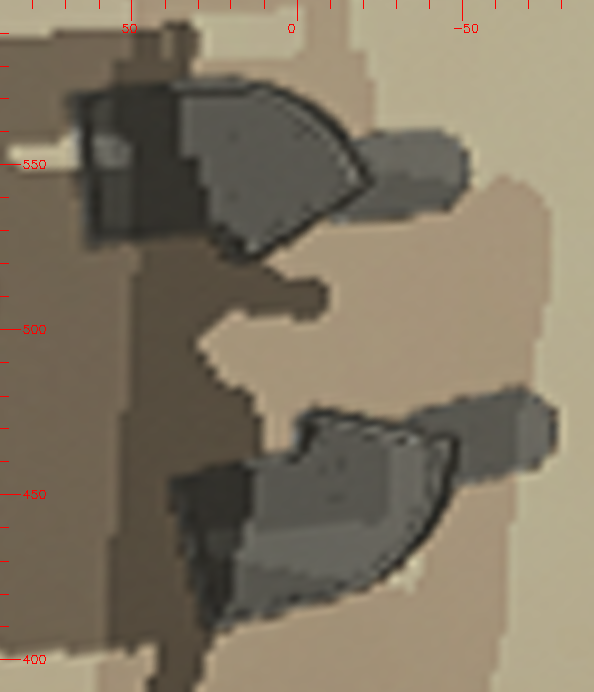

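```bash
python3 - <<'E'
from h import *
im,p=grab('wrist','j.png'); s=read_state(); z=s['position'][2]+.0016; st()
for u,v in [(251,241),(302,240),(249,290),(304,290)]:
    q=toplane('wrist',u,v,z,p)-s['position']; print(np.round(s['tcp_rot'].T@q*1000,1))
cv2.imwrite('pics/j1.png',cv2.resize(im[200:360,180:380],None,fx=4,fy=4,interpolation=cv2.INTER_CUBIC)[:600,:,::-1])
E
```

```text
t 9.55 pos [554.  45. 196.] jawx [0.997 0.059 0.047] ang 3.39 F [-0.2 -0.8 -0.8] op 27.2 j [ -8.9  26.5  96.2   4.5  55.4 -14.8]
[-13.   -1.3  16.6]
[12.9 -0.1 16.6]
[-14.9  -2.9 -11.4]
[ 14.7  -1.6 -12.2]
```

View pics/j1.png

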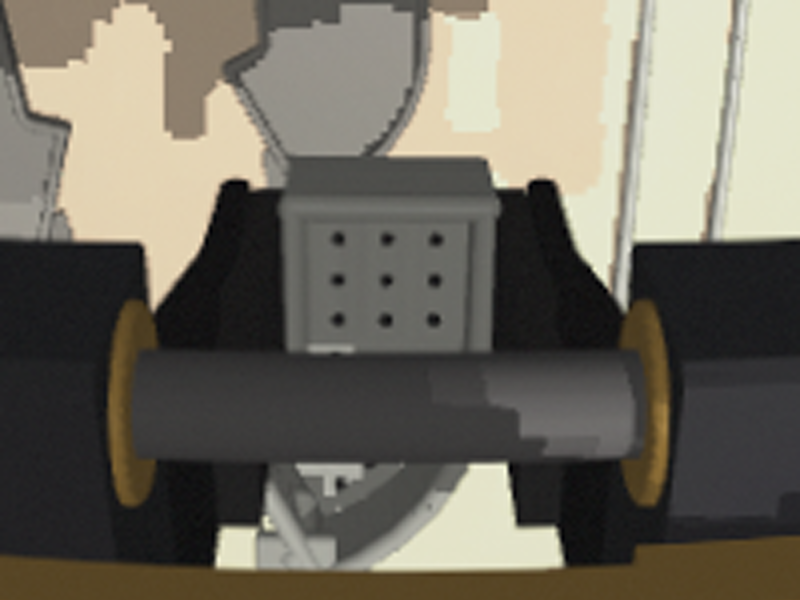

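Emit:
apply_moves:
  steps:
    - {"x": -1, "y": 0, "z": -6, "spin": 0.01}
    - {"x": -1, "y": 0, "z": -10, "spin": 0.01}
    - {"x": -1, "y": 0, "z": -12, "spin": 0.01}
    - {"x": -1, "y": 0, "z": -12, "spin": 0.01}
    - {"x": 0, "y": 0, "z": -12, "spin": 0}
    - {"x": 0, "y": 0, "z": -12, "spin": 0}
    - {"x": 0, "y": 0, "z": -12, "spin": 0}
    - {"x": 0, "y": 0, "z": -12, "spin": 0}
    - {"x": 0, "y": 0, "z": -10, "spin": 0}
    - {"x": 0, "y": 0, "z": -7, "spin": 0}
    - {"x": 0, "y": 0, "z": -4, "spin": 0}
    - {"x": 0, "y": 0, "z": 0, "spin": 0}

```text
time_s: 10.75
position: [0.5478, 0.0458, 0.0764]
tcp_rot: [[0.994, 0.036, -0.106], [0.103, 0.061, 0.993], [0.043, -0.997, 0.056]]
force: [-0.2, 0.1, -1.3]
opening: 0.314
```

Emit:
apply_moves:
  steps:
    - {"x": 1, "y": 0, "z": -5, "spin": 0}
    - {"x": 0.5, "y": 0, "z": -8, "spin": 0}
    - {"x": 0, "y": 0, "z": -9, "spin": 0}
    - {"x": 0, "y": 0, "z": -7, "spin": 0}
    - {"x": 0, "y": 0, "z": -4, "spin": 0}
    - {"x": 0, "y": 0, "z": -1, "spin": 0}
    - {"x": 0, "y": 0, "z": 0, "spin": 0}

```text
time_s: 11.45
position: [0.5505, 0.0457, 0.0403]
tcp_rot: [[0.994, 0.039, -0.106], [0.103, 0.06, 0.993], [0.045, -0.997, 0.056]]
force: [0.1, -0.3, -1.3]
opening: 0.317
```

```bash
python3 - <<'E'
from h import *
im,p=grab('wrist'); st()
cv2.imwrite('pics/k1.png',cv2.resize(im[180:360,180:380],None,fx=3.3,fy=3.3,interpolation=cv2.INTER_CUBIC)[:,:,::-1])
im2,p2=grab('side')
cv2.imwrite('pics/k2.png',cv2.resize(im2[180:310,180:340],None,fx=4,fy=4,interpolation=cv2.INTER_CUBIC)[:,:,::-1])
E
```

```text
t 11.5 pos [550.6  45.7  40.4] jawx [0.994 0.103 0.045] ang 5.93 F [ 0.   0.1 -0.7] op 27.6 j [ -8.9  40.8 102.3   6.5  35.3 -20.2]
```

View pics/k1.png

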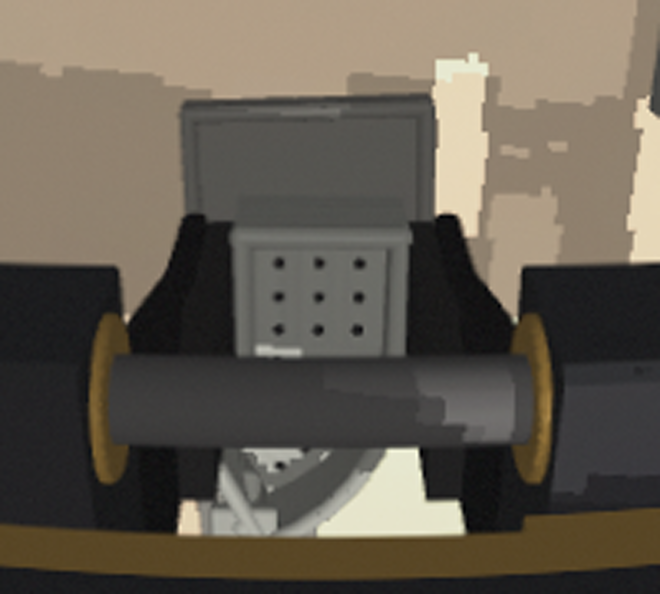

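View pics/k2.png

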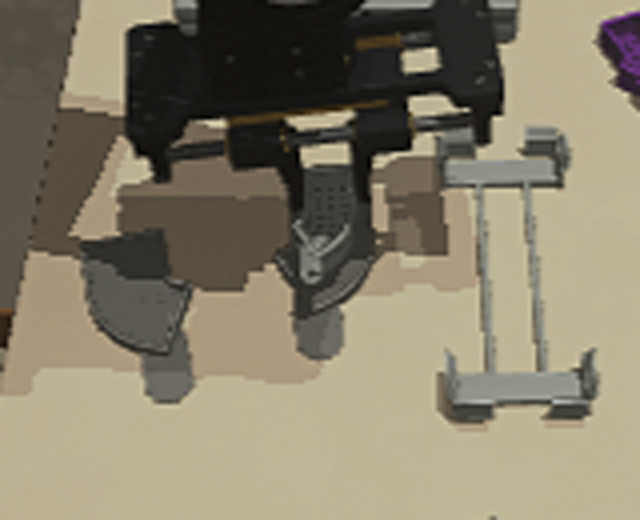

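Emit:
apply_moves:
  steps:
    - {"x": -1, "y": 0, "z": -4, "spin": 0}
    - {"x": 0, "y": 0, "z": -5, "spin": 0}
    - {"x": 0, "y": 0, "z": -4, "spin": 0}
    - {"x": 0, "y": 0, "z": -2, "spin": 0}
    - {"x": 0, "y": 0, "z": -1, "spin": 0}
    - {"x": 0, "y": 0, "z": 0, "spin": 0}

```text
time_s: 12.15
position: [0.5501, 0.0456, 0.0238]
tcp_rot: [[0.994, 0.041, -0.106], [0.103, 0.06, 0.993], [0.047, -0.997, 0.055]]
force: [0.6, -0.4, -0.1]
opening: 0.318
```

Emit:
apply_moves:
  steps:
    - {"x": 0, "y": 0, "z": -1.5, "spin": 0}
    - {"x": 0, "y": 0, "z": -1, "spin": 0}
    - {"x": 0, "y": 0, "z": -0.5, "spin": 0}
    - {"x": 0, "y": 0, "z": 0, "spin": 0}

```text
time_s: 12.55
position: [0.5503, 0.0456, 0.0207]
tcp_rot: [[0.994, 0.042, -0.106], [0.103, 0.06, 0.993], [0.048, -0.997, 0.055]]
force: [0.3, -0.0, 0.1]
opening: 0.318
```

Emit:
apply_moves:
  steps:
    - {"x": 0, "y": 0, "z": 0, "spin": 0}
    - {"x": 0, "y": 0, "z": 0, "spin": 0}
    - {"x": 0, "y": 0, "z": 0, "spin": 0}
    - {"x": 0, "y": 0, "z": 0, "spin": 0}
  grip: 42

```text
time_s: 12.95
position: [0.5506, 0.0455, 0.0211]
tcp_rot: [[0.993, 0.042, -0.106], [0.103, 0.06, 0.993], [0.049, -0.997, 0.055]]
force: [-0.3, -0.5, 0.3]
opening: 0.474
```

Emit:
apply_moves:
  steps:
    - {"x": 0, "y": 0, "z": 5, "spin": 0}
    - {"x": 0, "y": 0, "z": 8, "spin": 0}
    - {"x": 0, "y": 0, "z": 12, "spin": 0}
    - {"x": 0, "y": 0, "z": 15, "spin": 0}
    - {"x": 0, "y": 0, "z": 15, "spin": 0}
    - {"x": 0, "y": 0, "z": 12, "spin": 0}
    - {"x": 0, "y": 0, "z": 8, "spin": 0}
    - {"x": 0, "y": 0, "z": 0, "spin": 0}

```text
time_s: 13.75
position: [0.5511, 0.0455, 0.1041]
tcp_rot: [[0.993, 0.046, -0.106], [0.103, 0.059, 0.993], [0.052, -0.997, 0.054]]
force: [1.6, 0.5, -0.2]
opening: 0.483
```

```bash
python3 - <<'E'
from h import *
im,p=grab('wrist'); st(); print(read_state()['tcp_rot'].round(4)[:,1])
cv2.imwrite('pics/l1.png',cv2.resize(im[150:360,180:380],None,fx=2.8,fy=2.8,interpolation=cv2.INTER_CUBIC)[:,:,::-1])
im2,p2=grab('side')
cv2.imwrite('pics/l2.png',cv2.resize(im2[180:310,180:340],None,fx=4,fy=4,interpolation=cv2.INTER_CUBIC)[:,:,::-1])
E
```

```text
t 13.8 pos [550.9  45.5 103.6] jawx [0.993 0.103 0.051] ang 5.94 F [-0.2  0.5  0.7] op 42.2 j [ -8.9  34.4 100.9   5.5  42.7 -18.9]
[ 0.0452  0.059  -0.9972]
```

View pics/l1.png

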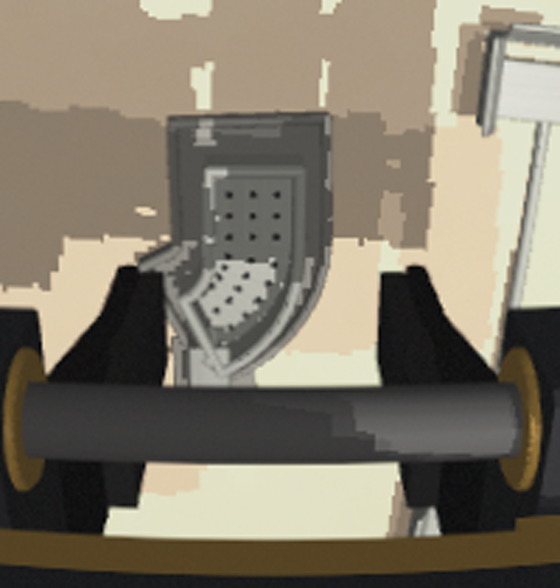

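View pics/l2.png

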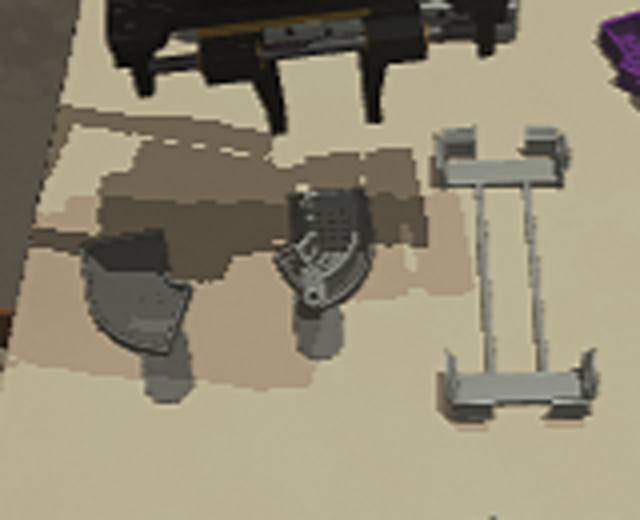

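```bash
python3 - <<'E'
from h import *
im,p=grab('wrist')
top(im,p,0.021,0.50,0.60,-0.06,0.09,4000,'m1.png')
top(im,p,0.008,0.50,0.60,-0.06,0.09,4000,'m2.png')
a=cv2.imread('pics/m1.png');b=cv2.imread('pics/m2.png');cv2.imwrite('pics/m.png',np.vstack([a,b])[:,:])
print(a.shape)
E
```

```text
(399, 600, 3)
```

```bash
python3 -c "
import cv2;a=cv2.imread('pics/m.png');cv2.imwrite('pics/mm.png',cv2.resize(a,None,fx=.7,fy=.7))"
```

```text
(no output)
```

View pics/mm.png

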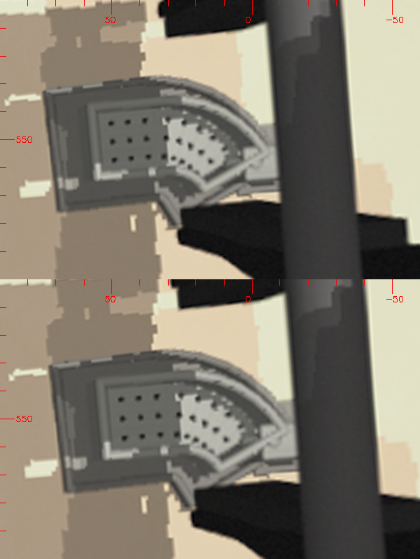

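Emit:
apply_moves:
  steps:
    - {"x": 0, "y": 0, "z": 15, "spin": -0.08}
    - {"x": 0, "y": 5, "z": 20, "spin": -0.14}
    - {"x": 0, "y": 10, "z": 15, "spin": -0.14}
    - {"x": 0, "y": 15, "z": 5, "spin": -0.14}
    - {"x": 0, "y": 20, "z": 0, "spin": -0.14}
    - {"x": 0, "y": 20, "z": 0, "spin": -0.14}
    - {"x": 0, "y": 20, "z": 0, "spin": -0.14}
    - {"x": 0, "y": 20, "z": 0, "spin": -0.14}
    - {"x": 0, "y": 15, "z": 0, "spin": -0.14}
    - {"x": 0, "y": 15, "z": 0, "spin": -0.12}
    - {"x": 0, "y": 10, "z": 0, "spin": -0.08}
    - {"x": 0, "y": 5, "z": 0, "spin": -0.04}

```text
time_s: 15.1
position: [0.5423, 0.2049, 0.1471]
tcp_rot: [[0.169, 0.047, 0.985], [-0.985, -0.025, 0.17], [0.033, -0.999, 0.042]]
force: [0.2, -0.5, -0.2]
opening: 0.483
```

Emit:
apply_moves:
  steps:
    - {"x": 0, "y": 0, "z": 0, "spin": 0}

```text
time_s: 15.2
position: [0.5416, 0.2057, 0.146]
tcp_rot: [[0.17, 0.045, 0.984], [-0.985, -0.026, 0.171], [0.033, -0.999, 0.04]]
force: [-0.1, 0.8, 1.1]
opening: 0.484
```

```bash
python3 - <<'E'
from h import *
im,p=grab('wrist','n0.png'); st(); print(read_state()['tcp_rot'].round(4)[:,1])
top(im,p,0.08,0.46,0.66,0.17,0.29,3000,'n1.png')
E
```

```text
t 15.25 pos [541.5 205.3 145.9] jawx [ 0.171 -0.985  0.033] ang -80.17 F [-0.3  1.  -0.7] op 42.1 j [10.7 32.4 94.7 -2.5 50.6 92.4]
[ 0.0449 -0.0258 -0.9987]
```

View pics/n0.png

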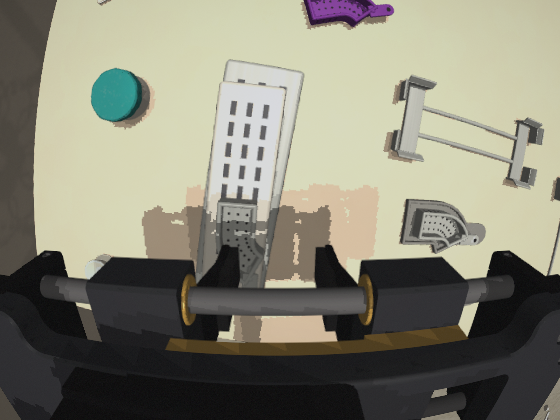

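View pics/n1.png

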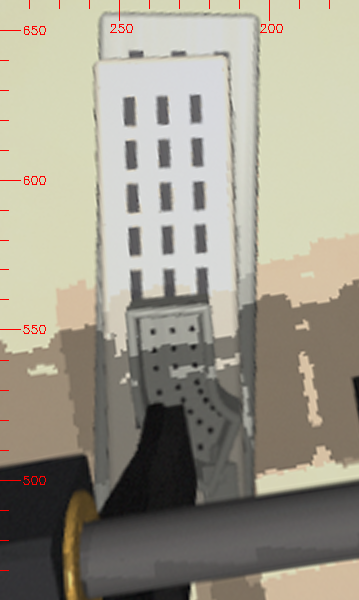

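Emit:
apply_moves:
  steps:
    - {"x": 0, "y": 4, "z": -4, "spin": -0.02}
    - {"x": 0.5, "y": 6, "z": -7, "spin": -0.03}
    - {"x": 0.5, "y": 6, "z": -8, "spin": -0.03}
    - {"x": 0.5, "y": 5, "z": -8, "spin": -0.01}
    - {"x": 0.5, "y": 3, "z": -8, "spin": 0}
    - {"x": 0, "y": 2, "z": -6, "spin": 0}
    - {"x": 0, "y": 1, "z": -3, "spin": 0}
    - {"x": 0, "y": 0, "z": 0, "spin": 0}
  grip: 50

```text
time_s: 16.05
position: [0.5425, 0.231, 0.0964]
tcp_rot: [[0.075, 0.037, 0.996], [-0.997, -0.031, 0.077], [0.034, -0.999, 0.035]]
force: [-0.6, 0.1, -0.2]
opening: 0.577
```

```bash
python3 - <<'E'
from h import *
im,p=grab('wrist','o0.png'); st(); print(read_state()['tcp_rot'].round(4)[:,1])
s=read_state()
for u,v in [(0,0)]: pass
cv2.imwrite('pics/o1.png',cv2.resize(im[180:360,180:380],None,fx=3.3,fy=3.3,interpolation=cv2.INTER_CUBIC)[:,:,::-1])
E
```

```text
t 16.1 pos [542.6 231.   96.7] jawx [ 0.075 -0.997  0.034] ang -85.68 F [ 0.2 -0.5 -0.1] op 49.8 j [ 13.4  37.5  94.5  -3.1  46.3 101.1]
[ 0.0376 -0.0313 -0.9988]
```

View pics/o1.png

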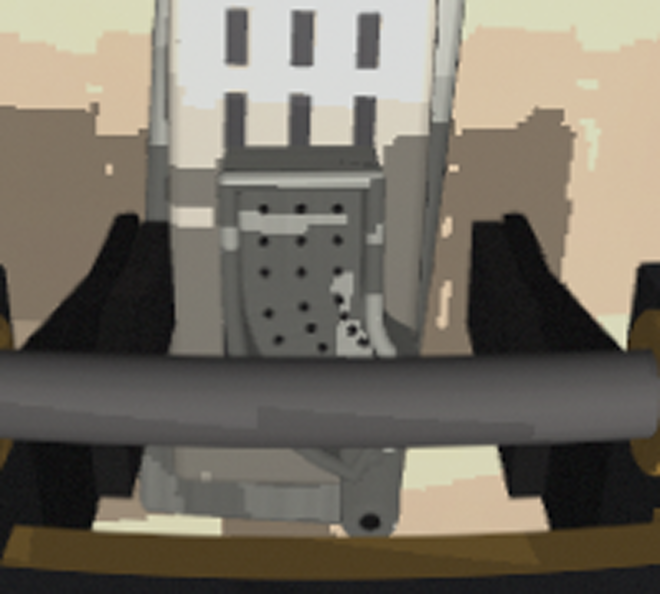

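```bash
python3 - <<'E'
from h import *
p=imaging.camera_params('wrist'); s=read_state()
for cu,cv_ in [(220,178),(384,178)]:
    q=toplane('wrist',180+cu/3.3,180+cv_/3.3,0.08,p); print(np.round(q*1000,1), np.round(s['tcp_rot'].T@(q-s['position'])*1000,1))
E
```

```text
[556.  247.9  80. ] [-16.4  16.7  14.1]
[557.8 220.   80. ] [11.5 17.6 13.7]
```

Emit:
apply_moves:
  steps:
    - {"x": 0.5, "y": 1, "z": -5, "spin": 0}
    - {"x": 0.5, "y": 1, "z": -6, "spin": 0}
    - {"x": 0, "y": 0.4, "z": -4, "spin": 0}
    - {"x": 0, "y": 0, "z": -2, "spin": 0}
    - {"x": 0, "y": 0, "z": 0, "spin": 0}

```text
time_s: 16.6
position: [0.5444, 0.2333, 0.0791]
tcp_rot: [[0.075, 0.039, 0.996], [-0.997, -0.031, 0.076], [0.034, -0.999, 0.037]]
force: [0.2, 0.4, -0.3]
opening: 0.577
```

Emit:
apply_moves:
  steps:
    - {"x": 0, "y": 0, "z": -1, "spin": 0}
    - {"x": 0, "y": 0, "z": 0, "spin": 0}
    - {"x": 0, "y": 0, "z": 0, "spin": 0}
    - {"x": 0, "y": 0, "z": 0, "spin": 0}
    - {"x": 0, "y": 0, "z": 0, "spin": 0}
    - {"x": 0, "y": 0, "z": 0, "spin": 0}
    - {"x": 0, "y": 0, "z": 0, "spin": 0}
  grip: 15

```text
time_s: 17.3
position: [0.5446, 0.2333, 0.0784]
tcp_rot: [[0.075, 0.04, 0.996], [-0.997, -0.031, 0.076], [0.034, -0.999, 0.038]]
force: [-0.1, -0.1, -0.1]
opening: 0.315
```

Emit:
apply_moves:
  steps:
    - {"x": 0, "y": 0, "z": 6, "spin": 0}
    - {"x": 0, "y": 0, "z": 10, "spin": 0}
    - {"x": 0, "y": 0, "z": 14, "spin": 0}
    - {"x": 0, "y": 0, "z": 14, "spin": 0}
    - {"x": 0, "y": 0, "z": 10, "spin": 0}
    - {"x": 0, "y": -5, "z": 6, "spin": 0.03}
    - {"x": -2, "y": -10, "z": 0, "spin": 0.06}
    - {"x": -3, "y": -12, "z": 0, "spin": 0.09}
    - {"x": -5, "y": -12, "z": 0, "spin": 0.1}
    - {"x": -6, "y": -12, "z": 0, "spin": 0.1}
    - {"x": -6, "y": -12, "z": 0, "spin": 0.1}
    - {"x": -6, "y": -12, "z": 0, "spin": 0.1}

```text
time_s: 18.5
position: [0.5184, 0.1582, 0.1495]
tcp_rot: [[0.629, 0.06, 0.775], [-0.776, 0.003, 0.63], [0.035, -0.998, 0.048]]
force: [-0.2, 0.3, -0.7]
opening: 0.315
```

```bash
python3 - <<'E'
from h import *
st(); print(read_state()['tcp_rot'].round(4)[:,1])
E
```

```text
t 18.5 pos [518.4 158.2 149.5] jawx [ 0.629 -0.776  0.035] ang -50.97 F [-0.2  0.3 -0.7] op 27.4 j [  5.2  29.3 101.   -0.2  46.2  56.3]
[ 0.0599  0.003  -0.9982]
```

Emit:
apply_moves:
  steps:
    - {"x": -6, "y": -12, "z": 0, "spin": 0.1}
    - {"x": -6, "y": -12, "z": 0, "spin": 0.1}
    - {"x": -6, "y": -12, "z": 0, "spin": 0.1}
    - {"x": -6, "y": -12, "z": 0, "spin": 0.1}
    - {"x": -6, "y": -12, "z": 0, "spin": 0.1}
    - {"x": -6, "y": -12, "z": 0, "spin": 0.1}
    - {"x": -6, "y": -12, "z": 0, "spin": 0.1}
    - {"x": -6, "y": -12, "z": 0, "spin": 0.1}
    - {"x": -6, "y": -12, "z": 0, "spin": 0.08}
    - {"x": -6, "y": -10, "z": 0, "spin": 0.06}
    - {"x": -5, "y": -6, "z": 0, "spin": 0.03}
    - {"x": 0, "y": 0, "z": 0, "spin": 0}

```text
time_s: 19.7
position: [0.4524, 0.0279, 0.1581]
tcp_rot: [[0.991, 0.04, -0.125], [0.123, 0.055, 0.991], [0.046, -0.998, 0.05]]
force: [-0.8, 0.9, -0.5]
opening: 0.316
```

```bash
python3 - <<'E'
from h import *
im,p=grab('wrist','q0.png'); st(); s=read_state(); print(s['tcp_rot'].round(4)[:,1])
cv2.imwrite('pics/q1.png',cv2.resize(im[180:360,180:380],None,fx=3.3,fy=3.3,interpolation=cv2.INTER_CUBIC)[:,:,::-1])
top(im,p,0.008,0.38,0.50,-0.08,0.08,3500,'q2.png')
E
```

```text
t 19.75 pos [452.9  28.1 158.2] jawx [0.991 0.122 0.047] ang 7.03 F [ 0.2 -1.  -1.1] op 27.5 j [-13.1  23.4 112.1   5.3  43.1 -24. ]
[ 0.0407  0.0553 -0.9976]
```

View pics/q0.png

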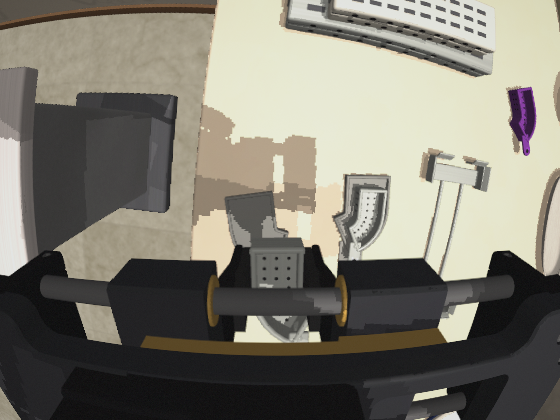

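View pics/q1.png

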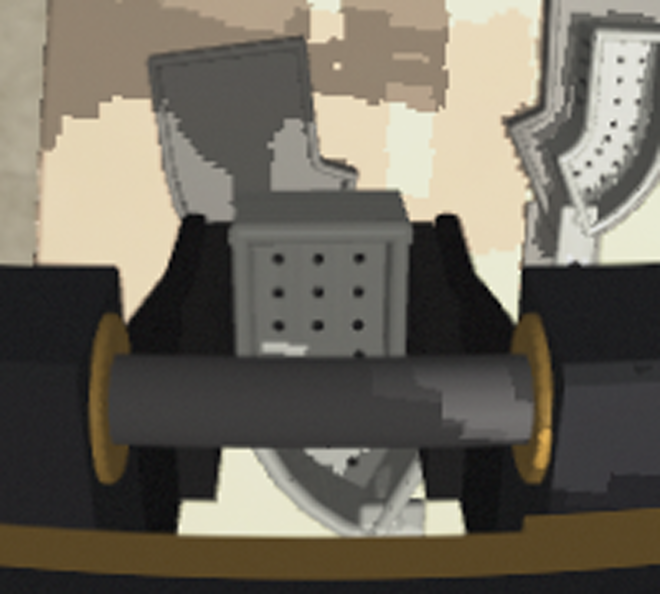

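View pics/q2.png

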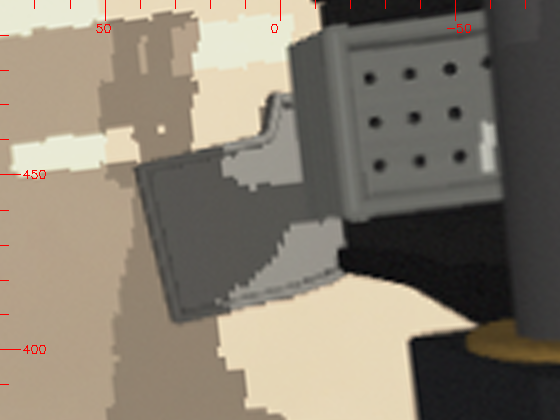

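Emit:
apply_moves:
  steps:
    - {"x": -1, "y": -1, "z": -5, "spin": 0.015}
    - {"x": -2, "y": -2, "z": -9, "spin": 0.02}
    - {"x": -2, "y": -2, "z": -11, "spin": 0.02}
    - {"x": -2, "y": -2, "z": -11, "spin": 0.02}
    - {"x": -2, "y": -2, "z": -11, "spin": 0.02}
    - {"x": -2, "y": -2, "z": -11, "spin": 0.015}
    - {"x": -2, "y": -1.5, "z": -11, "spin": 0.01}
    - {"x": -2, "y": -1, "z": -10, "spin": 0}
    - {"x": -1, "y": -1, "z": -8, "spin": 0}
    - {"x": 0, "y": 0, "z": -6, "spin": 0}
    - {"x": 0, "y": 0, "z": -3, "spin": 0}
    - {"x": 0, "y": 0, "z": 0, "spin": 0}

```text
time_s: 20.95
position: [0.4414, 0.0161, 0.058]
tcp_rot: [[0.966, 0.042, -0.255], [0.252, 0.059, 0.966], [0.055, -0.997, 0.047]]
force: [-0.3, 0.5, -0.2]
opening: 0.317
```

```bash
python3 - <<'E'
from h import *
im,p=grab('wrist','r0.png'); st(); s=read_state(); print(s['tcp_rot'].round(4)[:,1])
cv2.imwrite('pics/r1.png',cv2.resize(im[180:360,180:380],None,fx=3.3,fy=3.3,interpolation=cv2.INTER_CUBIC)[:,:,::-1])
im2,p2=grab('side')
cv2.imwrite('pics/r2.png',cv2.resize(im2[180:310,180:340],None,fx=4,fy=4,interpolation=cv2.INTER_CUBIC)[:,:,::-1])
E
```

```text
t 21.0 pos [441.6  16.1  58.3] jawx [0.966 0.252 0.056] ang 14.64 F [-0.3  0.3 -0.2] op 27.5 j [-15.2  35.  117.9   9.   25.9 -38. ]
[ 0.0419  0.0594 -0.9974]
```

View pics/r1.png

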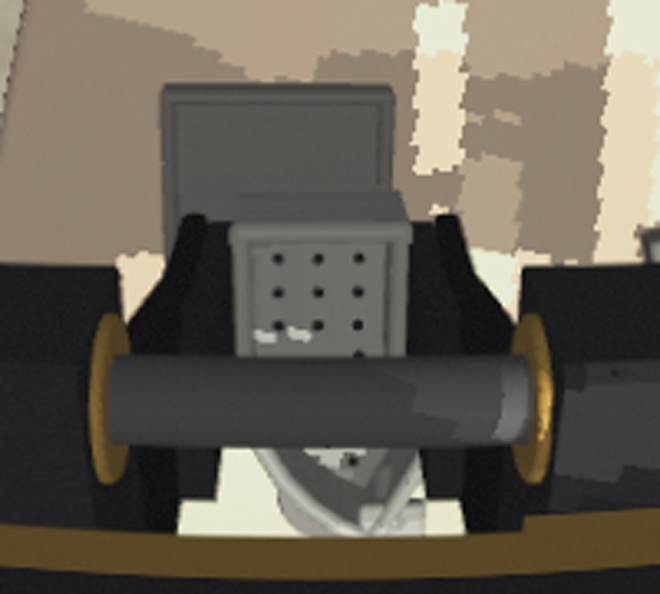

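View pics/r2.png

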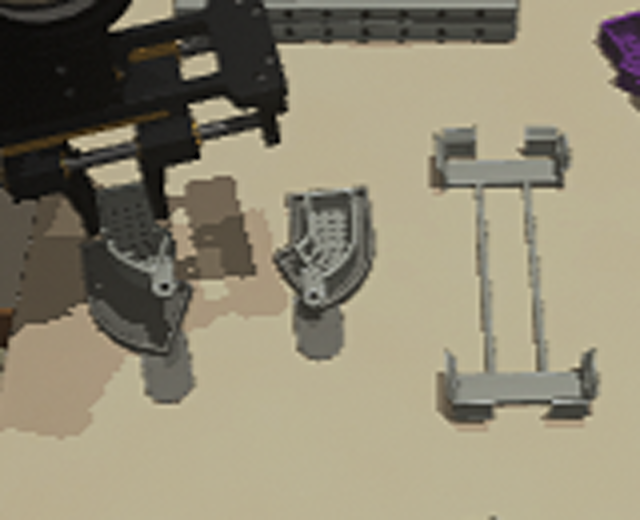

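```bash
python3 - <<'E'
from h import *
p=imaging.camera_params('wrist'); s=read_state(); y=s['tcp_rot'][:,2].copy(); y[2]=0; y/=np.linalg.norm(y)
a=toplane('wrist',180+162/3.3,180+88/3.3,0.008,p);b=toplane('wrist',180+395/3.3,180+86/3.3,0.008,p)
print(a,b,np.linalg.norm(a-b)); m=(a+b)/2; print('point',(m-0.0225*y)*1000, 'tcp goal',(m-0.021*y)*1000)
E
```

```text
[0.40819969 0.03026068 0.008     ] [0.4531794  0.04176207 0.008     ] 0.04642689341468879
point [436.4325602   14.25665735   8.        ] tcp goal [436.04969256  15.70697193   8.        ]
```

Emit:
apply_moves:
  steps:
    - {"x": -2, "y": -0.5, "z": -4, "spin": -0.01}
    - {"x": -2, "y": -0.5, "z": -7, "spin": 0}
    - {"x": -1, "y": -0.4, "z": -8, "spin": 0}
    - {"x": 0, "y": 0, "z": -7, "spin": 0}
    - {"x": 0, "y": 0, "z": -5, "spin": 0}
    - {"x": 0, "y": 0, "z": -3, "spin": 0}
    - {"x": 0, "y": 0, "z": -1, "spin": 0}
    - {"x": 0, "y": 0, "z": 0, "spin": 0}

```text
time_s: 21.85
position: [0.4368, 0.0143, 0.0208]
tcp_rot: [[0.969, 0.044, -0.244], [0.242, 0.058, 0.969], [0.057, -0.997, 0.046]]
force: [-0.4, 0.3, -0.7]
opening: 0.316
```

Emit:
apply_moves:
  steps:
    - {"x": 0, "y": 0, "z": 0, "spin": 0}
    - {"x": 0, "y": 0, "z": 0, "spin": 0}
    - {"x": 0, "y": 0, "z": 0, "spin": 0}
    - {"x": 0, "y": 0, "z": 0, "spin": 0}
  grip: 42

```text
time_s: 22.25
position: [0.4374, 0.0142, 0.0214]
tcp_rot: [[0.969, 0.046, -0.245], [0.242, 0.058, 0.969], [0.059, -0.997, 0.045]]
force: [0.0, -0.2, 0.3]
opening: 0.473
```

Emit:
apply_moves:
  steps:
    - {"x": 0, "y": 0, "z": 5, "spin": 0}
    - {"x": 0, "y": 0, "z": 8, "spin": 0}
    - {"x": 0, "y": 0, "z": 12, "spin": 0}
    - {"x": 0, "y": 0, "z": 15, "spin": 0}
    - {"x": 0, "y": 0, "z": 15, "spin": 0}
    - {"x": 0, "y": 0, "z": 12, "spin": 0}
    - {"x": 0, "y": 0, "z": 8, "spin": 0}
    - {"x": 0, "y": 0, "z": 0, "spin": 0}

```text
time_s: 23.05
position: [0.4369, 0.0142, 0.1031]
tcp_rot: [[0.968, 0.048, -0.244], [0.242, 0.056, 0.969], [0.06, -0.997, 0.043]]
force: [0.5, -0.3, 0.8]
opening: 0.481
```

```bash
python3 - <<'E'
from h import *
im,p=grab('wrist'); st(); print(read_state()['tcp_rot'].round(4)[:,1])
cv2.imwrite('pics/s1.png',cv2.resize(im[150:360,180:380],None,fx=2.8,fy=2.8,interpolation=cv2.INTER_CUBIC)[:,:,::-1])
im2,p2=grab('side')
cv2.imwrite('pics/s2.png',cv2.resize(im2[180:310,180:340],None,fx=4,fy=4,interpolation=cv2.INTER_CUBIC)[:,:,::-1])
E
```

```text
t 23.1 pos [436.7  14.2 102.6] jawx [0.968 0.242 0.06 ] ang 14.01 F [ 0.  -0.5  0.4] op 42.1 j [-15.6  29.  117.3   7.3  32.2 -35.8]
[ 0.0475  0.0566 -0.9973]
```

View pics/s1.png

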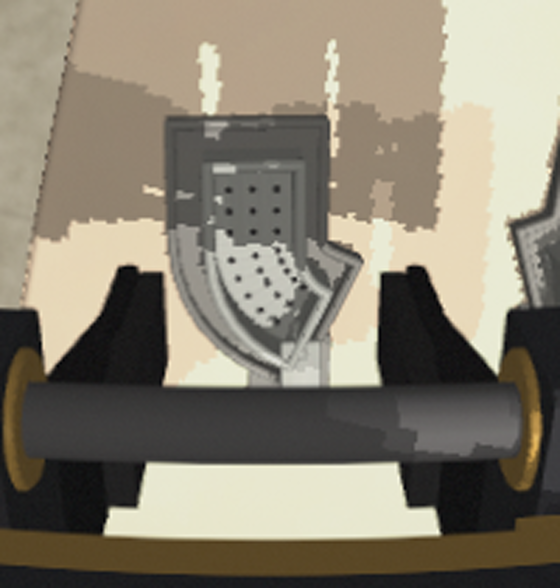

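View pics/s2.png

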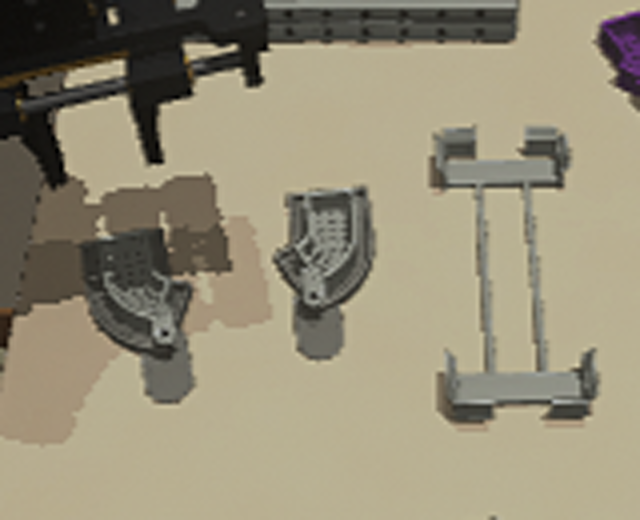

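Emit:
apply_moves:
  steps:
    - {"x": 2, "y": 2, "z": 10, "spin": -0.05}
    - {"x": 5, "y": 6, "z": 18, "spin": -0.1}
    - {"x": 6, "y": 10, "z": 18, "spin": -0.12}
    - {"x": 7, "y": 12, "z": 15, "spin": -0.12}
    - {"x": 7, "y": 14, "z": 10, "spin": -0.12}
    - {"x": 7, "y": 14, "z": 5, "spin": -0.12}
    - {"x": 7, "y": 14, "z": 0, "spin": -0.12}
    - {"x": 7, "y": 14, "z": 0, "spin": -0.12}
    - {"x": 7, "y": 14, "z": 0, "spin": -0.12}
    - {"x": 7, "y": 14, "z": 0, "spin": -0.12}
    - {"x": 7, "y": 14, "z": 0, "spin": -0.12}
    - {"x": 7, "y": 14, "z": 0, "spin": -0.12}
  grip: 70

```text
time_s: 24.35
position: [0.5071, 0.1605, 0.1712]
tcp_rot: [[0.393, 0.051, 0.918], [-0.919, -0.021, 0.394], [0.04, -0.998, 0.039]]
force: [-0.2, -0.3, -0.5]
opening: 0.807
```

Emit:
apply_moves:
  steps:
    - {"x": 7, "y": 14, "z": 0, "spin": -0.12}
    - {"x": 7, "y": 14, "z": 0, "spin": -0.12}
    - {"x": 7, "y": 14, "z": 0, "spin": -0.12}
    - {"x": 7, "y": 12, "z": 0, "spin": -0.1}
    - {"x": 5, "y": 8, "z": 0, "spin": -0.05}
    - {"x": 0, "y": 2, "z": 0, "spin": 0}
    - {"x": 0, "y": 0, "z": 0, "spin": 0}

```text
time_s: 25.05
position: [0.5372, 0.2283, 0.1624]
tcp_rot: [[-0.124, 0.018, 0.992], [-0.991, -0.045, -0.123], [0.042, -0.999, 0.023]]
force: [-0.5, 0.0, 0.1]
opening: 0.803
```

```bash
python3 - <<'E'
from h import *
im,p=grab('wrist','u0.png'); st(); print(read_state()['tcp_rot'].round(4)[:,1])
top(im,p,0.062,0.46,0.70,0.14,0.36,2500,'u1.png')
im2,p2=grab('side')
cv2.imwrite('pics/u2.png',cv2.resize(im2[120:240,200:400],None,fx=4,fy=4,interpolation=cv2.INTER_CUBIC)[:,:,::-1])
E
```

```text
t 25.1 pos [537.1 228.  162.4] jawx [-0.125 -0.991  0.042] ang -97.17 F [ 0.   0.1 -0. ] op 70.0 j [ 13.5  32.   91.9  -3.3  55.8 112.5]
[ 0.0178 -0.0449 -0.9988]
```

View pics/u0.png

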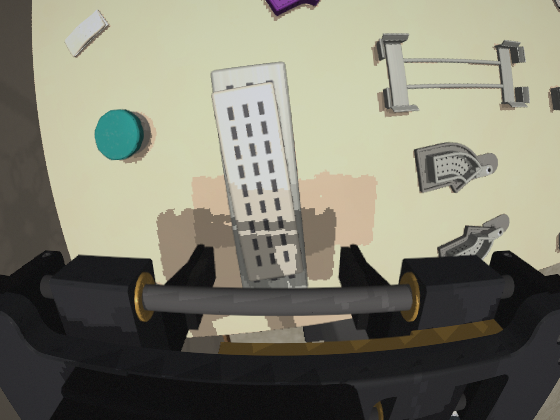

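View pics/u1.png

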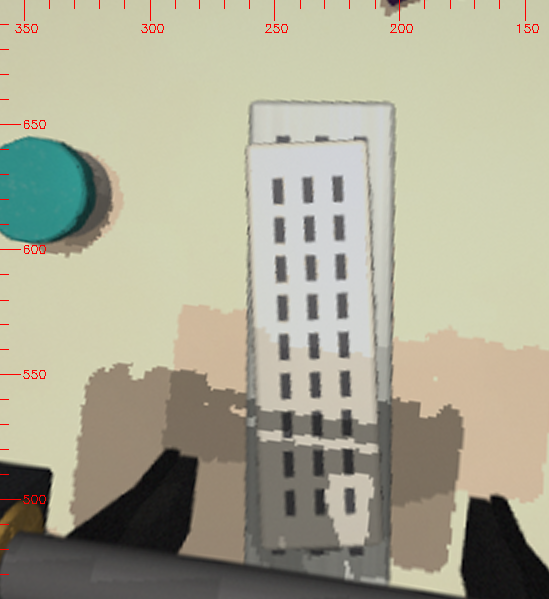

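Emit:
apply_moves:
  steps:
    - {"x": 2, "y": 0, "z": -5, "spin": 0.02}
    - {"x": 3, "y": 1, "z": -8, "spin": 0.03}
    - {"x": 4, "y": 1, "z": -10, "spin": 0.03}
    - {"x": 4, "y": 1, "z": -11, "spin": 0.03}
    - {"x": 4, "y": 1, "z": -11, "spin": 0.03}
    - {"x": 3, "y": 1, "z": -11, "spin": 0.015}
    - {"x": 2, "y": 1, "z": -10, "spin": 0}
    - {"x": 1, "y": 1, "z": -7, "spin": 0}
    - {"x": 0, "y": 0, "z": -4, "spin": 0}
    - {"x": 0, "y": 0, "z": 0, "spin": 0}

```text
time_s: 26.15
position: [0.5596, 0.231, 0.0807]
tcp_rot: [[0.039, 0.023, 0.999], [-0.998, -0.042, 0.04], [0.043, -0.999, 0.021]]
force: [-0.1, 0.1, 0.6]
opening: 0.802
```

```bash
python3 - <<'E'
from h import *
im,p=grab('wrist','v0.png'); st(); print(read_state()['tcp_rot'].round(4)[:,1])
top(im,p,0.062,0.52,0.70,0.18,0.36,3200,'v1.png')
E
```

```text
t 26.2 pos [559.8 231.1  81. ] jawx [ 0.039 -0.998  0.043] ang -87.77 F [0.3 0.  0.3] op 70.1 j [ 13.2  40.   91.8  -3.6  47.4 103.4]
[ 0.0235 -0.0422 -0.9988]
```

View pics/v0.png

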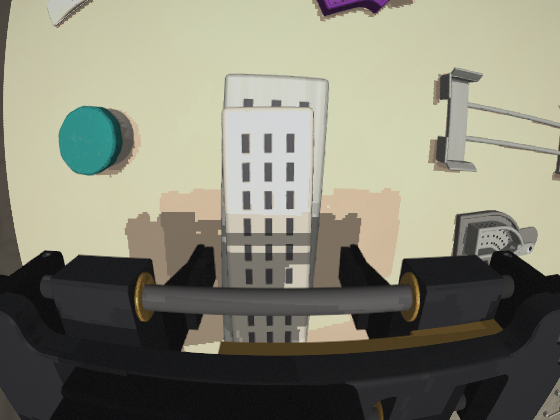

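View pics/v1.png

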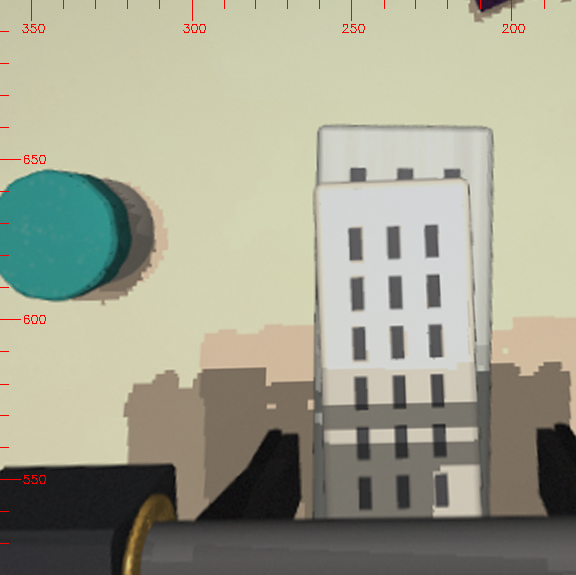

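Emit:
apply_moves:
  steps:
    - {"x": 0.5, "y": 1.5, "z": -4, "spin": 0}
    - {"x": 0.5, "y": 1.5, "z": -7, "spin": 0}
    - {"x": 0.5, "y": 1, "z": -8, "spin": 0}
    - {"x": 0, "y": 0, "z": -7, "spin": 0}
    - {"x": 0, "y": 0, "z": -5, "spin": 0}
    - {"x": 0, "y": 0, "z": -3, "spin": 0}
    - {"x": 0, "y": 0, "z": -1, "spin": 0}
    - {"x": 0, "y": 0, "z": 0, "spin": 0}

```text
time_s: 27.0
position: [0.5618, 0.2358, 0.0437]
tcp_rot: [[0.039, 0.025, 0.999], [-0.998, -0.042, 0.04], [0.043, -0.999, 0.024]]
force: [0.6, 0.2, -0.2]
opening: 0.808
```

Emit:
apply_moves:
  steps:
    - {"x": 0, "y": 0, "z": 1.5, "spin": 0}
    - {"x": 0, "y": 0, "z": 0, "spin": 0}
    - {"x": 0, "y": 0, "z": 0, "spin": 0}
    - {"x": 0, "y": 0, "z": 0, "spin": 0}
    - {"x": 0, "y": 0, "z": 0, "spin": 0}
    - {"x": 0, "y": 0, "z": 0, "spin": 0}
    - {"x": 0, "y": 0, "z": 0, "spin": 0}
    - {"x": 0, "y": 0, "z": 0, "spin": 0}
  grip: 35

```text
time_s: 27.8
position: [0.5622, 0.2358, 0.0461]
tcp_rot: [[0.039, 0.026, 0.999], [-0.998, -0.041, 0.04], [0.042, -0.999, 0.025]]
force: [0.4, -0.1, -1.4]
opening: 0.582
```

Emit:
apply_moves:
  steps:
    - {"x": 0, "y": 0, "z": 4, "spin": 0}
    - {"x": 0, "y": 0, "z": 7, "spin": 0}
    - {"x": 0, "y": 0, "z": 10, "spin": 0}
    - {"x": 0, "y": 0, "z": 12, "spin": 0}
    - {"x": 0, "y": 0, "z": 12, "spin": 0}
    - {"x": 0, "y": 0, "z": 8, "spin": 0}
    - {"x": 0, "y": 0, "z": 4, "spin": 0}
    - {"x": 0, "y": 0, "z": 0, "spin": 0}

```text
time_s: 28.6
position: [0.5623, 0.236, 0.1096]
tcp_rot: [[0.039, 0.028, 0.999], [-0.998, -0.041, 0.04], [0.042, -0.999, 0.027]]
force: [0.3, 0.3, -1.0]
opening: 0.577
```

```bash
python3 - <<'E'
from h import *
im,p=grab('wrist','w0.png'); st(); print(read_state()['tcp_rot'].round(4)[:,1])
top(im,p,0.005,0.56,0.74,-0.12,0.14,2800,'w1.png')
im2,p2=grab('side')
cv2.imwrite('pics/w2.png',cv2.resize(im2[120:300,180:380],None,fx=3.6,fy=3.3,interpolation=cv2.INTER_CUBIC)[:,:,::-1])
top(im2,p2,0.022,0.56,0.74,-0.12,0.14,2800,'w3.png','side')
E
```

```text
t 28.65 pos [562.2 236.  109.2] jawx [ 0.039 -0.998  0.042] ang -87.77 F [ 0.5 -0.5 -2.6] op 50.2 j [ 13.6  37.8  90.6  -3.4  50.7 103.5]
[ 0.028  -0.0409 -0.9988]
```

View pics/w0.png

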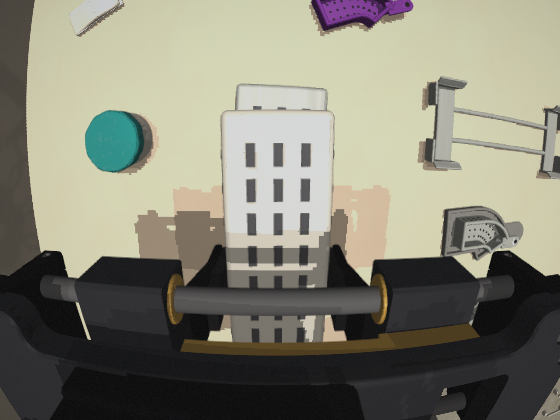

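View pics/w2.png

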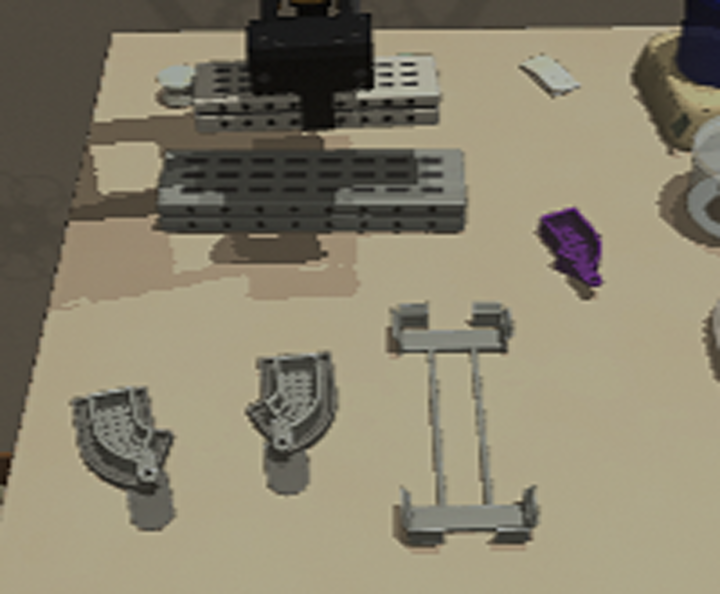

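View pics/w1.png

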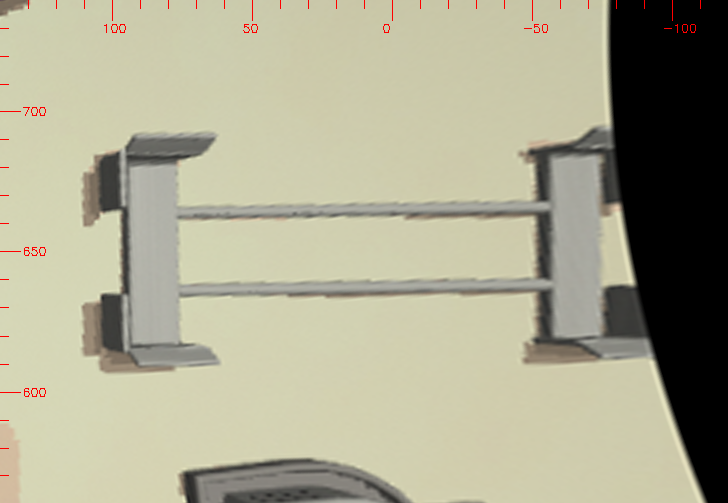

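View pics/w3.png

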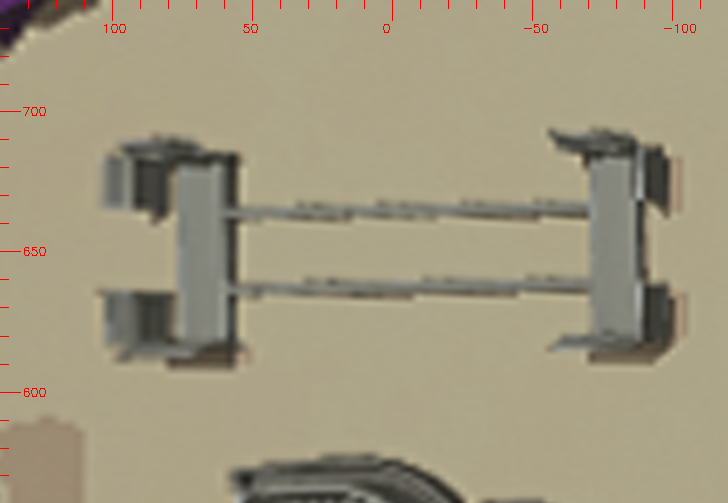

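```bash
python3 - <<'E'
from h import *
im2,p2=grab('side')
top(im2,p2,0.005,0.56,0.74,-0.12,0.14,2800,'w4.png','side')
top(im2,p2,0.005,0.36,0.70,-0.34,-0.08,2200,'w5.png','side')
E
```

```text
(no output)
```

View pics/w4.png

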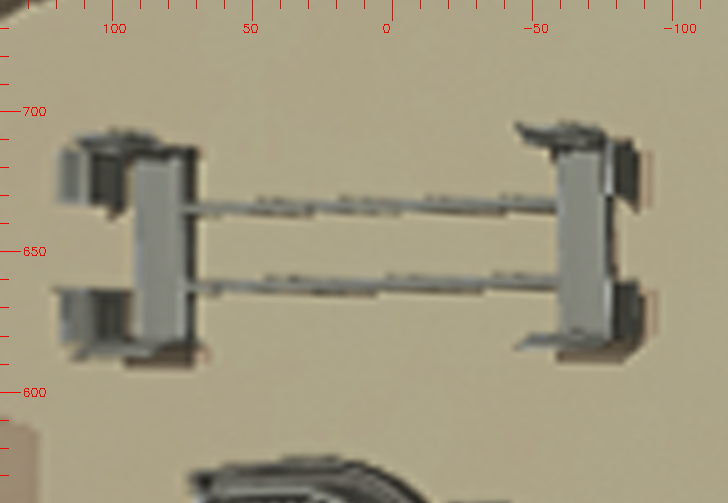

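View pics/w5.png

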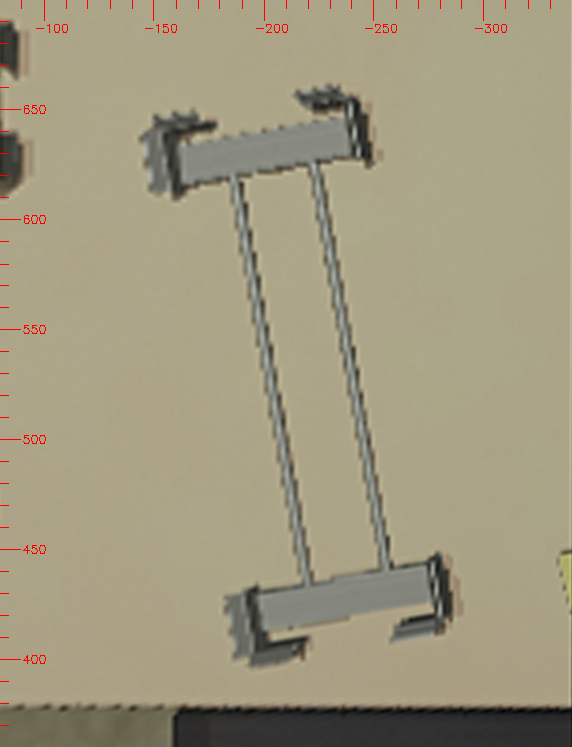

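Emit:
apply_moves:
  steps:
    - {"x": 0, "y": 0, "z": 8, "spin": 0}
    - {"x": 0, "y": 0, "z": 12, "spin": 0}
    - {"x": 0, "y": 0, "z": 12, "spin": 0}
    - {"x": 2, "y": -4, "z": 8, "spin": 0.03}
    - {"x": 4, "y": -8, "z": 4, "spin": 0.06}
    - {"x": 5, "y": -12, "z": 0, "spin": 0.08}
    - {"x": 5, "y": -12, "z": 0, "spin": 0.08}
    - {"x": 5, "y": -12, "z": 0, "spin": 0.08}
    - {"x": 5, "y": -12, "z": 0, "spin": 0.08}
    - {"x": 5, "y": -12, "z": 0, "spin": 0.08}
    - {"x": 5, "y": -12, "z": 0, "spin": 0.08}
    - {"x": 5, "y": -12, "z": 0, "spin": 0.08}

```text
time_s: 29.95
position: [0.6046, 0.1387, 0.1642]
tcp_rot: [[0.658, 0.053, 0.751], [-0.751, -0.015, 0.66], [0.046, -0.998, 0.03]]
force: [0.0, 0.1, -1.5]
opening: 0.576
```

Emit:
apply_moves:
  steps:
    - {"x": 5, "y": -12, "z": 0, "spin": 0.08}
    - {"x": 5, "y": -12, "z": 0, "spin": 0.08}
    - {"x": 5, "y": -12, "z": 0, "spin": 0.08}
    - {"x": 5, "y": -12, "z": 0, "spin": 0.08}
    - {"x": 5, "y": -12, "z": 0, "spin": 0.08}
    - {"x": 5, "y": -12, "z": 0, "spin": 0.08}
    - {"x": 5, "y": -12, "z": 0, "spin": 0.08}
    - {"x": 4, "y": -10, "z": 0, "spin": 0.07}
    - {"x": 2, "y": -6, "z": 0, "spin": 0.04}
    - {"x": 0, "y": -2, "z": 0, "spin": 0.02}
    - {"x": 0, "y": 0, "z": 0, "spin": 0}

```text
time_s: 31.05
position: [0.6501, 0.03, 0.1767]
tcp_rot: [[0.99, 0.061, 0.13], [-0.131, 0.025, 0.991], [0.057, -0.998, 0.033]]
force: [-0.1, 0.5, -1.7]
opening: 0.579
```

```bash
python3 - <<'E'
from h import *
im,p=grab('wrist','x0.png'); st(); print(read_state()['tcp_rot'].round(4)[:,1])
E
```

```text
t 31.1 pos [650.1  30.2 176.8] jawx [ 0.99  -0.131  0.057] ang -7.56 F [-0.6 -0.3 -1.7] op 50.2 j [-8.1 34.3 84.   2.3 58.4 -1.7]
[ 0.0612  0.0252 -0.9978]
```

View pics/x0.png

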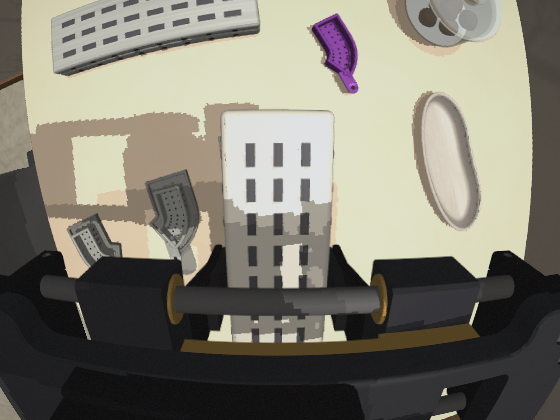

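Emit:
apply_moves:
  steps:
    - {"x": 0, "y": -3, "z": 0, "spin": 0.02}
    - {"x": 0, "y": -5, "z": -4, "spin": 0.04}
    - {"x": 0, "y": -5, "z": -8, "spin": 0.04}
    - {"x": 0, "y": -4, "z": -10, "spin": 0.03}
    - {"x": 0, "y": -3, "z": -12, "spin": 0.02}
    - {"x": 0, "y": -1, "z": -12, "spin": 0}
    - {"x": 0, "y": 0, "z": -12, "spin": 0}
    - {"x": 0, "y": 0, "z": -12, "spin": 0}
    - {"x": 0, "y": 0, "z": -10, "spin": 0}
    - {"x": 0, "y": 0, "z": -7, "spin": 0}
    - {"x": 0, "y": 0, "z": -4, "spin": 0}
    - {"x": 0, "y": 0, "z": 0, "spin": 0}

```text
time_s: 32.3
position: [0.6491, 0.0123, 0.0818]
tcp_rot: [[0.998, 0.057, -0.033], [0.031, 0.035, 0.999], [0.058, -0.998, 0.034]]
force: [0.8, -0.4, -1.3]
opening: 0.579
```

```bash
python3 - <<'E'
from h import *
im,p=grab('wrist','y0.png'); st(); print(read_state()['tcp_rot'].round(4)[:,1])
im2,p2=grab('side')
cv2.imwrite('pics/y1.png',cv2.resize(im2[150:310,220:400],None,fx=4,fy=4,interpolation=cv2.INTER_CUBIC)[:600,:,::-1])
E
```

```text
t 32.35 pos [649.3  12.4  82.1] jawx [0.998 0.031 0.059] ang 1.79 F [ 0.3  1.  -1.9] op 50.2 j [ -9.9  41.6  87.5   3.4  48.1 -14. ]
[ 0.0574  0.0354 -0.9977]
```

View pics/y0.png

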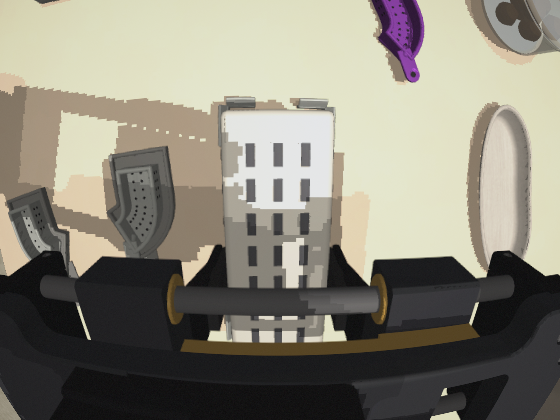

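View pics/y1.png

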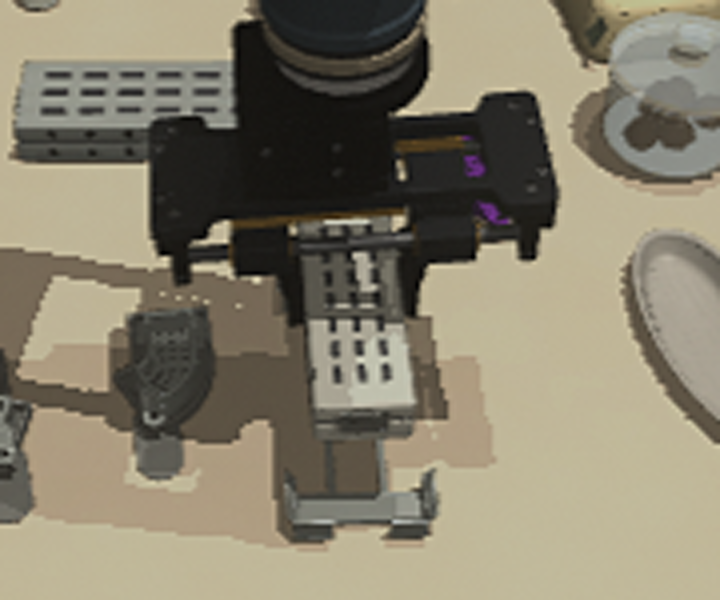

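Emit:
apply_moves:
  steps:
    - {"x": 0.7, "y": -1, "z": -4, "spin": -0.005}
    - {"x": 0.7, "y": -1, "z": -7, "spin": -0.005}
    - {"x": 0.6, "y": -1, "z": -8, "spin": 0}
    - {"x": 0, "y": 0, "z": -8, "spin": 0}
    - {"x": 0, "y": 0, "z": -6, "spin": 0}
    - {"x": 0, "y": 0, "z": -4, "spin": 0}
    - {"x": 0, "y": 0, "z": -2, "spin": 0}
    - {"x": 0, "y": 0, "z": 0, "spin": 0}

```text
time_s: 33.2
position: [0.6527, 0.0087, 0.0411]
tcp_rot: [[0.998, 0.061, -0.022], [0.02, 0.034, 0.999], [0.062, -0.998, 0.033]]
force: [0.6, -0.4, -1.8]
opening: 0.574
```

```bash
python3 - <<'E'
from h import *
im,p=grab('wrist','z0.png'); st(); print(read_state()['tcp_rot'].round(4)[:,1])
im2,p2=grab('side')
cv2.imwrite('pics/z1.png',cv2.resize(im2[200:300,270:350],None,fx=6,fy=6,interpolation=cv2.INTER_CUBIC)[:600,:,::-1])
cv2.imwrite('pics/z2.png',cv2.resize(im[80:280,180:380],None,fx=3,fy=3,interpolation=cv2.INTER_CUBIC)[:,:,::-1])
E
```

```text
t 33.25 pos [652.8   8.7  41.3] jawx [0.998 0.02  0.062] ang 1.14 F [ 0.3  0.7 -2.2] op 50.3 j [-10.2  45.1  88.    3.7  43.8 -14. ]
[ 0.0613  0.0341 -0.9975]
```

View pics/z2.png

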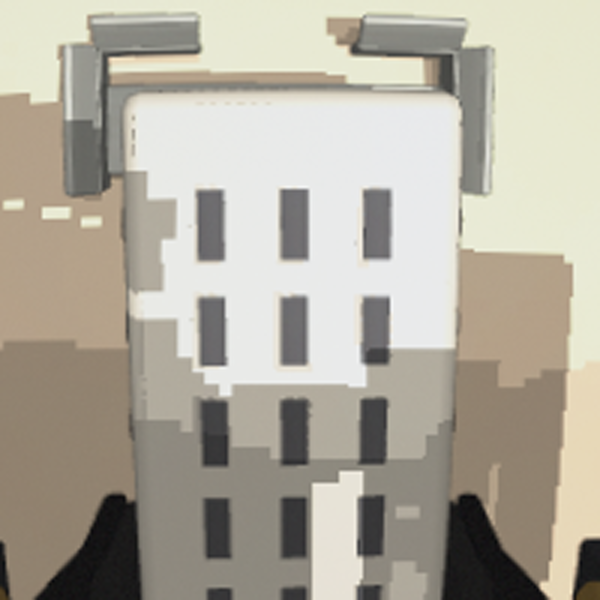

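View pics/z1.png

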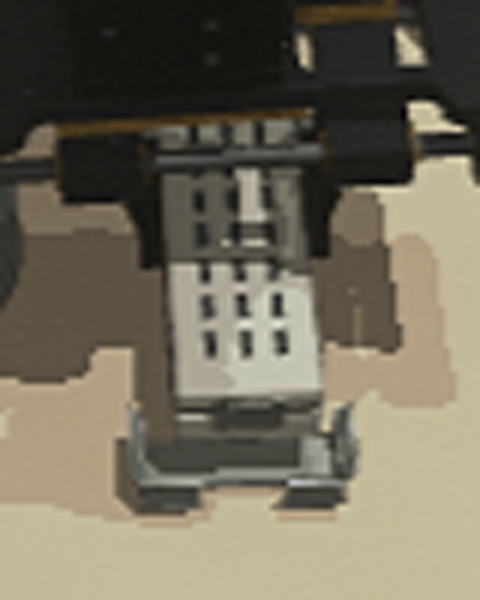

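Emit:
apply_moves:
  steps:
    - {"x": -0.5, "y": 0, "z": -3, "spin": 0}
    - {"x": 0, "y": 0, "z": -5, "spin": 0}
    - {"x": 0, "y": 0, "z": -5, "spin": 0}
    - {"x": 0, "y": 0, "z": -4, "spin": 0}
    - {"x": 0, "y": 0, "z": -2, "spin": 0}
    - {"x": 0, "y": 0, "z": -1, "spin": 0}
    - {"x": 0, "y": 0, "z": 0, "spin": 0}

```text
time_s: 34.0
position: [0.653, 0.0086, 0.0205]
tcp_rot: [[0.998, 0.063, -0.022], [0.02, 0.034, 0.999], [0.064, -0.997, 0.032]]
force: [-0.0, 0.3, -2.2]
opening: 0.579
```

Emit:
apply_moves:
  steps:
    - {"x": -1, "y": 0, "z": -1, "spin": 0}
    - {"x": 0, "y": 0, "z": -0.7, "spin": 0}
    - {"x": 0, "y": 0, "z": 0, "spin": 0}

```text
time_s: 34.3
position: [0.6524, 0.0085, 0.0199]
tcp_rot: [[0.998, 0.065, -0.023], [0.02, 0.033, 0.999], [0.065, -0.997, 0.032]]
force: [-0.4, -0.1, -0.3]
opening: 0.575
```

Emit:
apply_moves:
  steps:
    - {"x": 0, "y": 0, "z": 0, "spin": 0}
    - {"x": 0, "y": 0, "z": 0, "spin": 0}
    - {"x": 0, "y": 0, "z": 0, "spin": 0}
    - {"x": 0, "y": 0, "z": 0, "spin": 0}
  grip: 66

```text
time_s: 34.7
position: [0.6535, 0.0084, 0.0206]
tcp_rot: [[0.997, 0.067, -0.022], [0.02, 0.033, 0.999], [0.068, -0.997, 0.032]]
force: [1.6, 0.2, -0.5]
opening: 0.747
```

Emit:
apply_moves:
  steps:
    - {"x": 0, "y": 0, "z": 5, "spin": 0}
    - {"x": 0, "y": 0, "z": 8, "spin": 0}
    - {"x": 0, "y": 0, "z": 12, "spin": 0}
    - {"x": 0, "y": 0, "z": 15, "spin": 0}
    - {"x": 0, "y": 0, "z": 15, "spin": 0}
    - {"x": 0, "y": 0, "z": 15, "spin": 0}
    - {"x": 0, "y": 0, "z": 12, "spin": 0}
    - {"x": 0, "y": 0, "z": 6, "spin": 0}
    - {"x": 0, "y": 0, "z": 0, "spin": 0}

```text
time_s: 35.6
position: [0.6549, 0.0082, 0.12]
tcp_rot: [[0.997, 0.074, -0.022], [0.02, 0.032, 0.999], [0.074, -0.997, 0.03]]
force: [-0.7, -0.0, 0.0]
opening: 0.759
```

```bash
python3 - <<'E'
from h import *
im,p=grab('wrist','aa0.png'); st(); print(read_state()['tcp_rot'].round(4)[:,1])
im2,p2=grab('side','aas.png')
cv2.imwrite('pics/aa1.png',cv2.resize(im2[190:300,180:360],None,fx=4,fy=4,interpolation=cv2.INTER_CUBIC)[:600,:,::-1])
E
```

```text
t 35.65 pos [654.7   8.3 119.5] jawx [0.997 0.02  0.074] ang 1.16 F [-0.1 -0.8  0.7] op 66.3 j [-10.2  38.6  86.2   3.3  51.4 -13.4]
[ 0.0729  0.0321 -0.9968]
```

View pics/aa0.png

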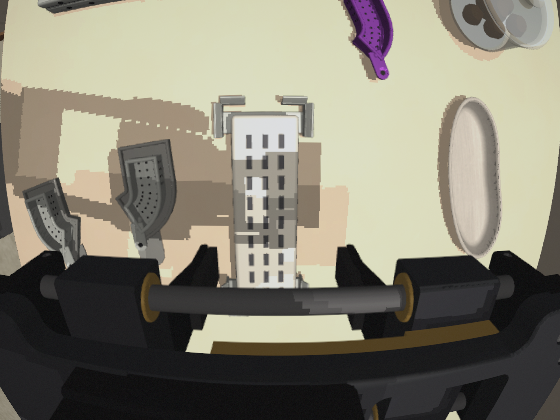

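View pics/aa1.png

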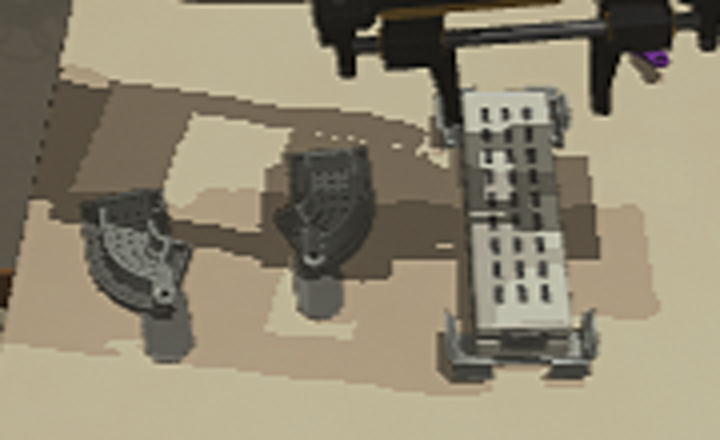

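Emit:
apply_moves:
  steps:
    - {"x": -3, "y": 4, "z": 8, "spin": -0.05}
    - {"x": -5, "y": 8, "z": 12, "spin": -0.08}
    - {"x": -6, "y": 12, "z": 8, "spin": -0.1}
    - {"x": -7, "y": 14, "z": 4, "spin": -0.1}
    - {"x": -7, "y": 14, "z": 0, "spin": -0.1}
    - {"x": -7, "y": 14, "z": 0, "spin": -0.1}
    - {"x": -7, "y": 14, "z": 0, "spin": -0.1}
    - {"x": -7, "y": 14, "z": 0, "spin": -0.1}
    - {"x": -7, "y": 14, "z": 0, "spin": -0.1}
    - {"x": -7, "y": 14, "z": 0, "spin": -0.1}
    - {"x": -7, "y": 14, "z": 0, "spin": -0.1}
    - {"x": -7, "y": 14, "z": 0, "spin": -0.1}
  grip: 87

```text
time_s: 36.9
position: [0.5668, 0.1608, 0.1384]
tcp_rot: [[0.398, 0.038, 0.917], [-0.916, -0.041, 0.399], [0.053, -0.998, 0.019]]
force: [0.1, 0.0, 0.2]
opening: 0.997
```

Emit:
apply_moves:
  steps:
    - {"x": -7, "y": 14, "z": 0, "spin": -0.1}
    - {"x": -7, "y": 14, "z": 0, "spin": -0.1}
    - {"x": -7, "y": 14, "z": 0, "spin": -0.1}
    - {"x": -7, "y": 14, "z": 0, "spin": -0.1}
    - {"x": -6, "y": 12, "z": 0, "spin": -0.08}
    - {"x": -3, "y": 6, "z": 0, "spin": -0.04}
    - {"x": 0, "y": 2, "z": 0, "spin": 0}
    - {"x": 0, "y": 0, "z": 0, "spin": 0}

```text
time_s: 37.7
position: [0.5214, 0.2407, 0.1299]
tcp_rot: [[-0.129, -0.007, 0.992], [-0.99, -0.056, -0.129], [0.056, -0.998, 0.0]]
force: [0.5, 0.0, -0.3]
opening: 0.995
```

```bash
python3 - <<'E'
from h import *
im,p=grab('wrist','bb0.png'); st(); print(read_state()['tcp_rot'].round(4)[:,1])
top(im,p,0.032,0.43,0.69,0.13,0.38,2300,'bb1.png')
im2,p2=grab('side','bbs.png')
top(im2,p2,0.032,0.43,0.69,0.13,0.38,2300,'bb2.png','side')
E
```

```text
t 37.75 pos [521.3 240.4 129.9] jawx [-0.129 -0.99   0.056] ang -97.42 F [0.6 0.2 0.2] op 86.6 j [ 15.2  34.6  93.4  -3.7  53.3 114.9]
[-0.007  -0.0561 -0.9984]
```

View pics/bb1.png

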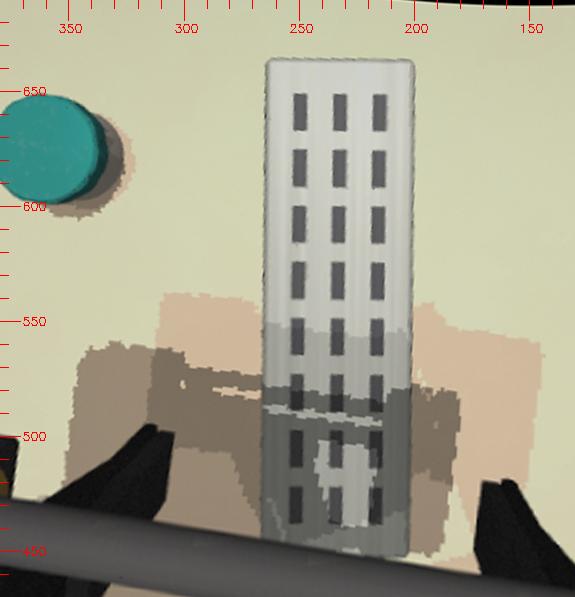

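View pics/bb2.png

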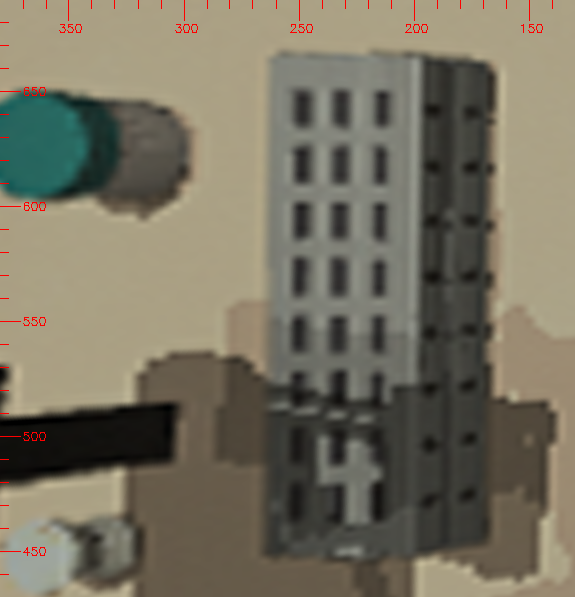

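Emit:
apply_moves:
  steps:
    - {"x": 3, "y": 0, "z": -3, "spin": 0.02}
    - {"x": 5, "y": -1, "z": -6, "spin": 0.025}
    - {"x": 6, "y": -1, "z": -8, "spin": 0.025}
    - {"x": 6, "y": -1, "z": -9, "spin": 0.025}
    - {"x": 6, "y": -1, "z": -9, "spin": 0.02}
    - {"x": 4, "y": -1, "z": -9, "spin": 0.005}
    - {"x": 2, "y": -1, "z": -8, "spin": 0}
    - {"x": 1, "y": 0, "z": -6, "spin": 0}
    - {"x": 0, "y": 0, "z": -3, "spin": 0}
    - {"x": 0, "y": 0, "z": 0, "spin": 0}

```text
time_s: 38.8
position: [0.5588, 0.2309, 0.0632]
tcp_rot: [[-0.002, 0.0, 1.0], [-0.998, -0.057, -0.002], [0.057, -0.998, 0.001]]
force: [0.4, -0.3, -0.5]
opening: 0.999
```

```bash
python3 - <<'E'
from h import *
im,p=grab('wrist','cc0.png'); st(); s=read_state(); print(s['tcp_rot'].round(4)[:,1])
top(im,p,0.032,0.53,0.69,0.15,0.32,3300,'cc1.png')
E
```

```text
t 38.85 pos [558.8 231.   63.5] jawx [-0.002 -0.998  0.057] ang -90.1 F [-0.8 -0.7 -0.4] op 87.4 j [ 13.5  41.9  91.2  -4.3  47.7 106.5]
[ 9.000e-04 -5.660e-02 -9.984e-01]
```

View pics/cc1.png

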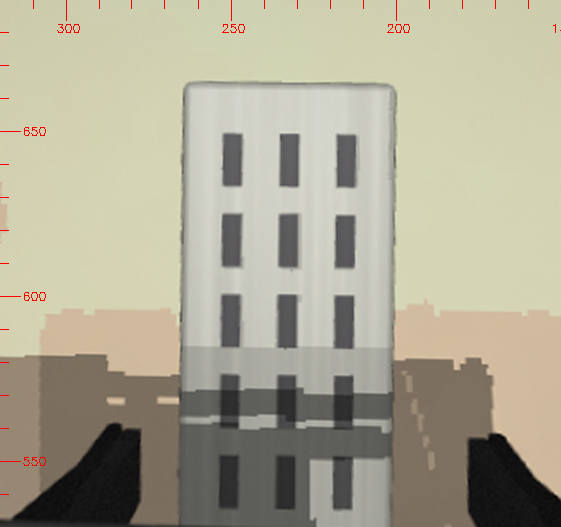

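View pics/cc0.png

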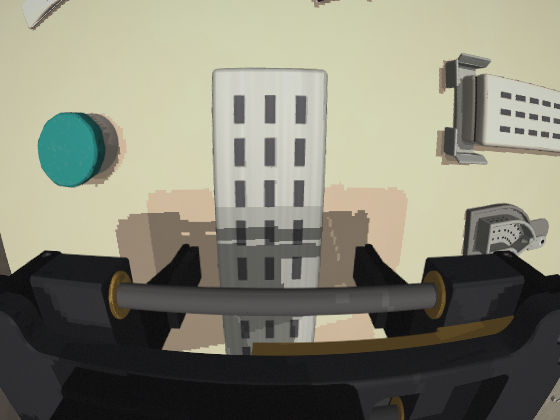

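Emit:
apply_moves:
  steps:
    - {"x": -1, "y": 1, "z": -4, "spin": -0.005}
    - {"x": -1, "y": 1, "z": -7, "spin": -0.004}
    - {"x": -1, "y": 0.5, "z": -8, "spin": 0}
    - {"x": 0, "y": 0, "z": -8, "spin": 0}
    - {"x": 0, "y": 0, "z": -7, "spin": 0}
    - {"x": 0, "y": 0, "z": -5, "spin": 0}
    - {"x": 0, "y": 0, "z": -3, "spin": 0}
    - {"x": 0, "y": 0, "z": -1, "spin": 0}
    - {"x": 0, "y": 0, "z": 0, "spin": 0}

```text
time_s: 39.75
position: [0.5553, 0.2342, 0.0172]
tcp_rot: [[-0.011, 0.001, 1.0], [-0.998, -0.056, -0.011], [0.056, -0.998, 0.002]]
force: [-0.1, -0.1, 0.5]
opening: 0.999
```

Emit:
apply_moves:
  steps:
    - {"x": 0, "y": 0, "z": 0, "spin": 0}
    - {"x": 0, "y": 0, "z": 0, "spin": 0}
    - {"x": 0, "y": 0, "z": 0, "spin": 0}
    - {"x": 0, "y": 0, "z": 0, "spin": 0}
    - {"x": 0, "y": 0, "z": 0, "spin": 0}
    - {"x": 0, "y": 0, "z": 0, "spin": 0}
    - {"x": 0, "y": 0, "z": 0, "spin": 0}
    - {"x": 0, "y": 0, "z": 0, "spin": 0}
  grip: 45

```text
time_s: 40.55
position: [0.5559, 0.2343, 0.018]
tcp_rot: [[-0.011, 0.003, 1.0], [-0.998, -0.056, -0.011], [0.056, -0.998, 0.003]]
force: [0.3, -0.4, -1.7]
opening: 0.762
```

Emit:
apply_moves:
  steps:
    - {"x": 0, "y": 0, "z": 3, "spin": 0}
    - {"x": 0, "y": 0, "z": 5, "spin": 0}
    - {"x": 0, "y": 0, "z": 8, "spin": 0}
    - {"x": 0, "y": 0, "z": 10, "spin": 0}
    - {"x": 0, "y": 0, "z": 10, "spin": 0}
    - {"x": 0, "y": 0, "z": 8, "spin": 0}
    - {"x": 0, "y": 0, "z": 4, "spin": 0}
    - {"x": 0, "y": 0, "z": 0, "spin": 0}

```text
time_s: 41.35
position: [0.5544, 0.2341, 0.0698]
tcp_rot: [[-0.011, 0.001, 1.0], [-0.998, -0.056, -0.011], [0.056, -0.998, 0.001]]
force: [0.6, 0.4, -3.6]
opening: 0.763
```

```bash
python3 - <<'E'
from h import *
im,p=grab('wrist','dd0.png'); st(); s=read_state(); print(s['tcp_rot'].round(4)[:,1])
im2,p2=grab('side','dds.png')
cv2.imwrite('pics/dd1.png',cv2.resize(im2[120:240,190:370],None,fx=4,fy=4,interpolation=cv2.INTER_CUBIC)[:600,:,::-1])
E
```

```text
t 41.4 pos [554.3 234.1  69.5] jawx [-0.011 -0.998  0.056] ang -90.63 F [-0.  -0.9 -3.3] op 66.3 j [ 13.8  41.3  91.5  -4.2  48.1 107.3]
[ 2.000e-04 -5.630e-02 -9.984e-01]
```

View pics/dd1.png

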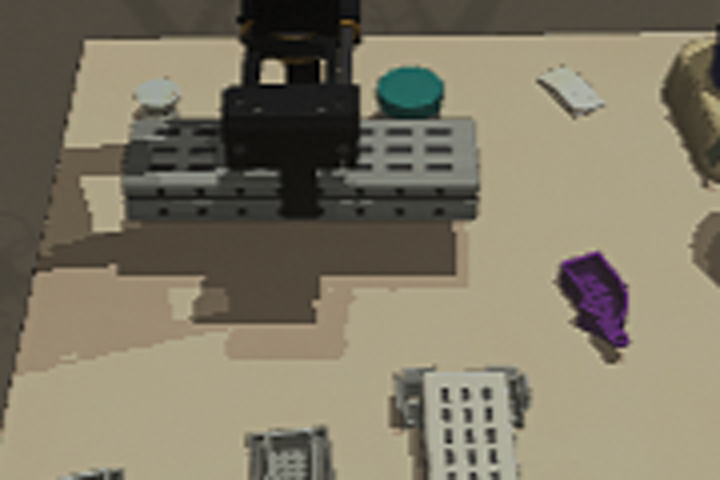

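View pics/dd0.png

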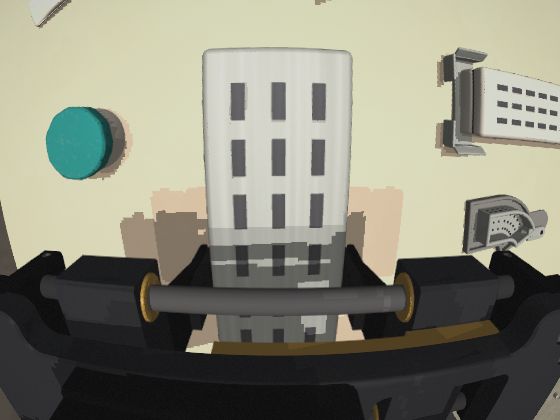

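Emit:
apply_moves:
  steps:
    - {"x": 0, "y": 0, "z": 5, "spin": 0}
    - {"x": 0, "y": 0, "z": 10, "spin": 0}
    - {"x": 0, "y": 0, "z": 12, "spin": 0}
    - {"x": 0, "y": -4, "z": 12, "spin": 0}
    - {"x": 0, "y": -8, "z": 8, "spin": 0}
    - {"x": 0, "y": -12, "z": 4, "spin": 0}
    - {"x": 0, "y": -15, "z": 0, "spin": 0}
    - {"x": 0, "y": -15, "z": 0, "spin": 0}
    - {"x": 0, "y": -15, "z": 0, "spin": 0}
    - {"x": 0, "y": -15, "z": 0, "spin": 0}
    - {"x": 0, "y": -15, "z": 0, "spin": 0}
    - {"x": 0, "y": -15, "z": 0, "spin": 0}

```text
time_s: 42.65
position: [0.5519, 0.1096, 0.1233]
tcp_rot: [[-0.01, -0.004, 1.0], [-0.998, -0.058, -0.011], [0.058, -0.998, -0.004]]
force: [0.5, -0.2, -4.0]
opening: 0.76
```

Emit:
apply_moves:
  steps:
    - {"x": -1, "y": -15, "z": 0, "spin": 0.01}
    - {"x": -1, "y": -15, "z": 0, "spin": 0.01}
    - {"x": -1, "y": -15, "z": 0, "spin": 0.01}
    - {"x": -1, "y": -15, "z": 0, "spin": 0.01}
    - {"x": -1, "y": -15, "z": 0, "spin": 0.01}
    - {"x": -1, "y": -15, "z": 0, "spin": 0.01}
    - {"x": -1, "y": -15, "z": 0, "spin": 0.01}
    - {"x": -1, "y": -15, "z": 0, "spin": 0.01}
    - {"x": -1, "y": -15, "z": 0, "spin": 0.01}
    - {"x": -1, "y": -15, "z": 0, "spin": 0.01}
    - {"x": -1, "y": -15, "z": 0, "spin": 0.01}
    - {"x": -1, "y": -12, "z": 0, "spin": 0.01}

```text
time_s: 43.85
position: [0.5371, -0.0858, 0.1214]
tcp_rot: [[0.11, -0.0, 0.994], [-0.992, -0.059, 0.11], [0.058, -0.998, -0.007]]
force: [0.3, 0.0, -2.7]
opening: 0.762
```

```bash
python3 - <<'E'
from h import *
im,p=grab('wrist','ee0.png'); st(); s=read_state(); print(s['tcp_rot'].round(4)[:,1])
top(im,p,0.005,0.38,0.68,-0.32,-0.10,2000,'ee1.png')
E
```

```text
t 43.9 pos [537.2 -87.7 121.5] jawx [ 0.11  -0.992  0.06 ] ang -83.69 F [-0.1 -0.8 -4.3] op 66.4 j [-19.2  32.9  99.7  -4.5  46.3  67.6]
[-3.000e-04 -6.010e-02 -9.982e-01]
```

View pics/ee0.png

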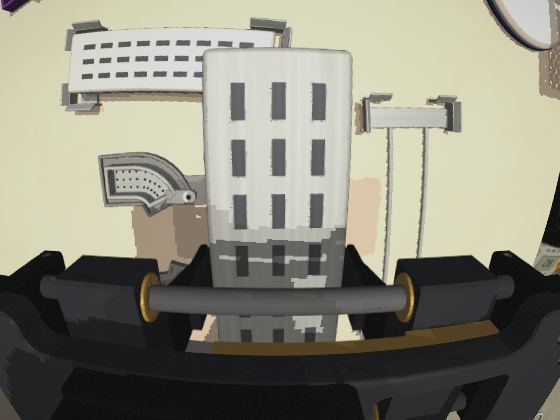

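View pics/ee1.png

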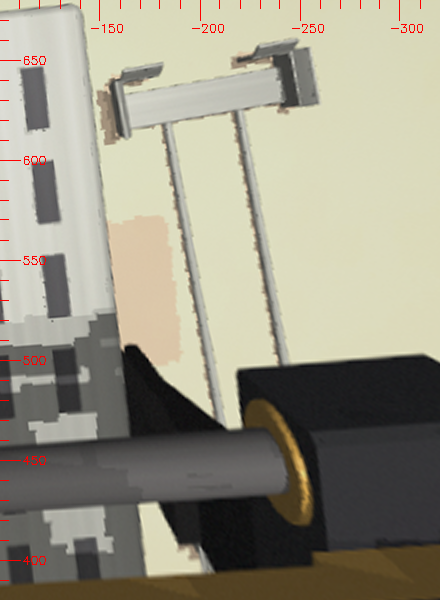

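Emit:
apply_moves:
  steps:
    - {"x": -0.5, "y": -12, "z": 0, "spin": 0.005}
    - {"x": -0.5, "y": -12, "z": 0, "spin": 0.005}
    - {"x": -0.5, "y": -12, "z": 0, "spin": 0.005}
    - {"x": -0.5, "y": -12, "z": 0, "spin": 0.005}
    - {"x": -0.5, "y": -12, "z": 0, "spin": 0.005}
    - {"x": -0.5, "y": -12, "z": 0, "spin": 0.005}
    - {"x": -0.5, "y": -12, "z": 0, "spin": 0.005}
    - {"x": -0.5, "y": -12, "z": 0, "spin": 0.005}
    - {"x": -0.5, "y": -12, "z": 0, "spin": 0.005}
    - {"x": -0.5, "y": -8, "z": 0, "spin": 0.005}
    - {"x": 0, "y": -4, "z": 0, "spin": 0}
    - {"x": 0, "y": 0, "z": 0, "spin": 0}

```text
time_s: 45.1
position: [0.5306, -0.2188, 0.1209]
tcp_rot: [[0.16, 0.002, 0.987], [-0.985, -0.059, 0.159], [0.059, -0.998, -0.008]]
force: [-0.2, 0.2, -3.6]
opening: 0.765
```

```bash
python3 - <<'E'
from h import *
im,p=grab('wrist','ff0.png'); st(); s=read_state(); print(s['tcp_rot'].round(4)[:,1])
im2,p2=grab('side','ffs.png')
E
```

```text
t 45.15 pos [ 530.5 -218.4  120.9] jawx [ 0.16  -0.985  0.058] ang -80.78 F [-0.   0.5 -3.7] op 66.4 j [-32.1  34.4  96.1  -3.8  47.6  51.2]
[ 0.0016 -0.0587 -0.9983]
```

View pics/ff0.png

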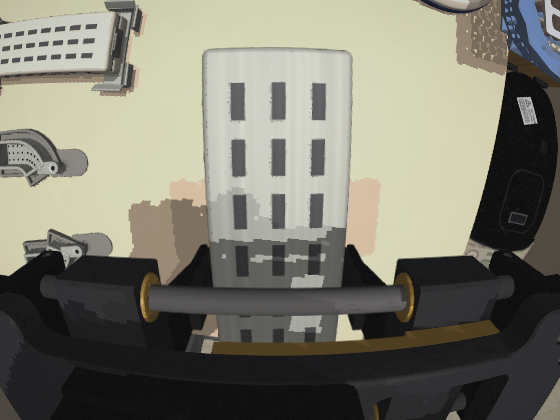

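View pics/ffs.png

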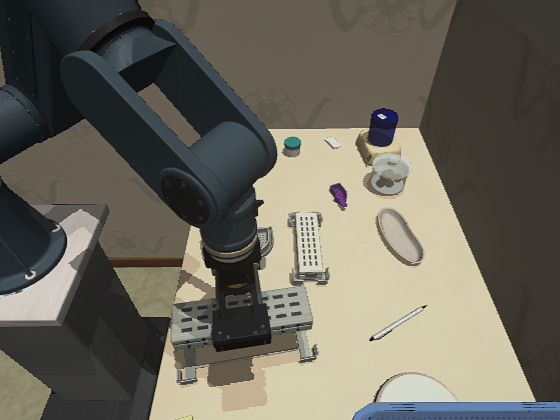

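Emit:
apply_moves:
  steps:
    - {"x": 0, "y": 0, "z": -4, "spin": 0.002}
    - {"x": 0, "y": 0, "z": -7, "spin": 0.002}
    - {"x": 0, "y": 0, "z": -9, "spin": 0}
    - {"x": 0, "y": 0, "z": -10, "spin": 0}
    - {"x": 0, "y": 0, "z": -10, "spin": 0}
    - {"x": 0, "y": 0, "z": -10, "spin": 0}
    - {"x": 0, "y": 0, "z": -9, "spin": 0}
    - {"x": 0, "y": 0, "z": -7, "spin": 0}
    - {"x": 0, "y": 0, "z": -4, "spin": 0}
    - {"x": 0, "y": 0, "z": -2, "spin": 0}
    - {"x": 0, "y": 0, "z": 0, "spin": 0}

```text
time_s: 46.3
position: [0.5297, -0.2153, 0.0407]
tcp_rot: [[0.168, -0.001, 0.986], [-0.984, -0.056, 0.167], [0.055, -0.998, -0.011]]
force: [0.0, -1.0, -4.7]
opening: 0.763
```

```bash
python3 - <<'E'
from h import *
im,p=grab('wrist','gg0.png'); st(); s=read_state(); print(s['tcp_rot'].round(4)[:,1])
im2,p2=grab('side','ggs.png')
cv2.imwrite('pics/gg1.png',cv2.resize(im2[270:400,150:340],None,fx=4,fy=4,interpolation=cv2.INTER_CUBIC)[:,:,::-1])
E
```

```text
t 46.35 pos [ 529.9 -215.4   40.9] jawx [ 0.167 -0.984  0.055] ang -80.34 F [ 0.1  0.5 -3.6] op 66.1 j [-31.8  41.9  98.4  -4.5  38.2  52. ]
[-9.000e-04 -5.620e-02 -9.984e-01]
```

View pics/gg0.png

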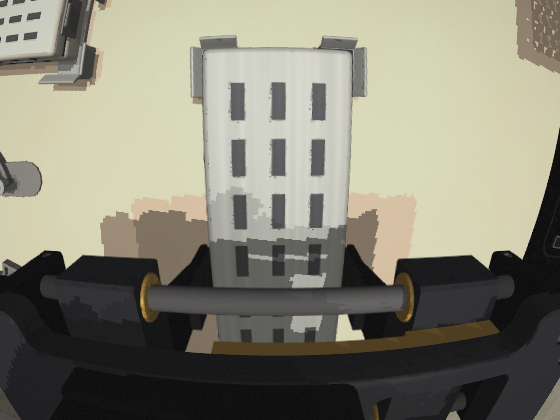

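View pics/gg1.png

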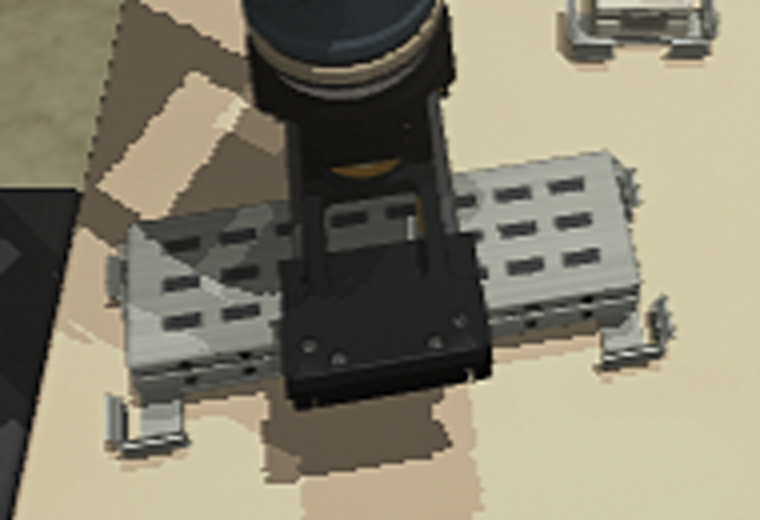

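Emit:
apply_moves:
  steps:
    - {"x": 0.5, "y": -1.2, "z": 0, "spin": 0}
    - {"x": 0.5, "y": -1.2, "z": 0, "spin": 0}
    - {"x": 0, "y": -0.3, "z": -2, "spin": 0}
    - {"x": 0, "y": -0.3, "z": -3, "spin": 0}
    - {"x": 0, "y": -0.3, "z": -4, "spin": 0}
    - {"x": 0, "y": -0.2, "z": -3, "spin": 0}
    - {"x": 0, "y": 0, "z": -2, "spin": 0}
    - {"x": 0, "y": 0, "z": 0, "spin": 0}

```text
time_s: 47.2
position: [0.532, -0.2199, 0.0273]
tcp_rot: [[0.167, 0.002, 0.986], [-0.984, -0.058, 0.167], [0.058, -0.998, -0.008]]
force: [-0.7, 0.1, -3.5]
opening: 0.759
```

Emit:
apply_moves:
  steps:
    - {"x": -0.5, "y": 0.8, "z": -1, "spin": 0}
    - {"x": -0.5, "y": 0.5, "z": -1.5, "spin": 0}
    - {"x": 0, "y": 0, "z": -1, "spin": 0}
    - {"x": 0, "y": 0, "z": -0.5, "spin": 0}
    - {"x": 0, "y": 0, "z": 0, "spin": 0}

```text
time_s: 47.7
position: [0.531, -0.2185, 0.0231]
tcp_rot: [[0.167, 0.002, 0.986], [-0.984, -0.058, 0.167], [0.058, -0.998, -0.008]]
force: [-0.4, -0.8, -3.4]
opening: 0.763
```

```bash
python3 - <<'E'
from h import *
im,p=grab('wrist','hh0.png'); st(); s=read_state()
cv2.imwrite('pics/hh2.png',cv2.resize(im[20:160,160:400],None,fx=3,fy=3,interpolation=cv2.INTER_CUBIC)[:,:,::-1])
im2,p2=grab('side','hhs.png')
cv2.imwrite('pics/hh1.png',cv2.resize(im2[270:400,150:340],None,fx=4,fy=4,interpolation=cv2.INTER_CUBIC)[:,:,::-1])
E
```

```text
t 47.75 pos [ 531.  -218.5   23.2] jawx [ 0.167 -0.984  0.058] ang -80.35 F [-0.3 -0.7 -3.1] op 66.0 j [-32.1  43.7  98.5  -4.7  36.   52.1]
```

View pics/hh1.png

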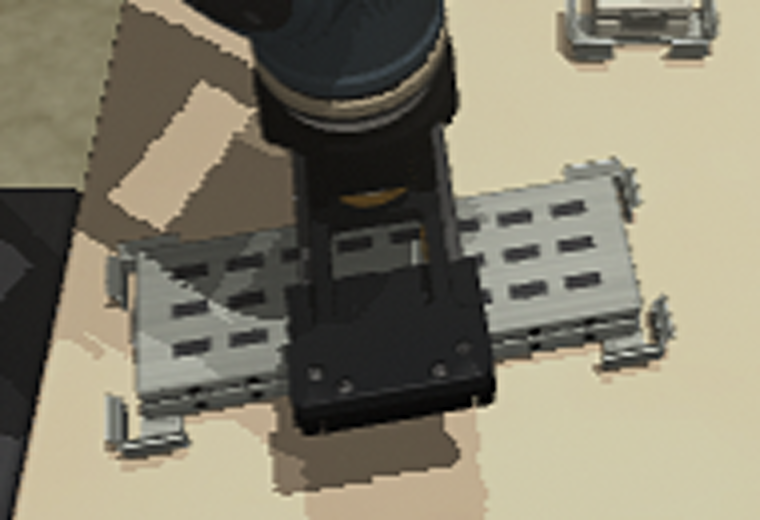

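View pics/hh2.png

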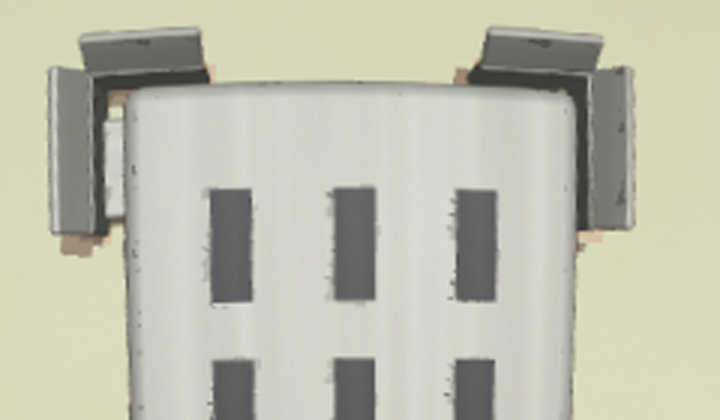

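Emit:
apply_moves:
  steps:
    - {"x": 0, "y": 0, "z": -1, "spin": 0}
    - {"x": 0, "y": 0, "z": -0.5, "spin": 0}
    - {"x": 0, "y": 0, "z": 0, "spin": 0}

```text
time_s: 48.1
position: [0.5311, -0.2185, 0.0231]
tcp_rot: [[0.167, 0.003, 0.986], [-0.984, -0.059, 0.167], [0.058, -0.998, -0.007]]
force: [-0.4, 0.3, -2.8]
opening: 0.763
```

Emit:
apply_moves:
  steps:
    - {"x": 0, "y": 0, "z": -1.5, "spin": 0}
    - {"x": 0, "y": 0, "z": -1.5, "spin": 0}
    - {"x": 0, "y": 0, "z": 0, "spin": 0}

```text
time_s: 48.4
position: [0.5313, -0.2186, 0.0234]
tcp_rot: [[0.167, 0.004, 0.986], [-0.984, -0.059, 0.167], [0.059, -0.998, -0.006]]
force: [-0.6, -0.1, -3.3]
opening: 0.767
```

Emit:
apply_moves:
  steps:
    - {"x": 0, "y": 0, "z": -2, "spin": 0}
    - {"x": 0, "y": 0, "z": -2, "spin": 0}
    - {"x": 0, "y": 0, "z": -2, "spin": 0}

```text
time_s: 48.7
position: [0.5316, -0.2188, 0.0229]
tcp_rot: [[0.167, 0.004, 0.986], [-0.984, -0.06, 0.167], [0.06, -0.998, -0.006]]
force: [-4.2, 2.9, 15.4]
opening: 0.763
```

Emit:
apply_moves:
  steps:
    - {"x": 0, "y": 0, "z": 0, "spin": 0}
    - {"x": 0, "y": 0, "z": 0, "spin": 0}
    - {"x": 0, "y": 0, "z": 0, "spin": 0}
    - {"x": 0, "y": 0, "z": 0, "spin": 0}
  grip: 85

```text
time_s: 49.1
position: [0.5335, -0.22, 0.0236]
tcp_rot: [[0.167, 0.009, 0.986], [-0.984, -0.063, 0.167], [0.064, -0.998, -0.002]]
force: [-0.9, 0.4, -0.0]
opening: 0.961
```

Emit:
apply_moves:
  steps:
    - {"x": 0, "y": 0, "z": 4, "spin": 0}
    - {"x": 0, "y": 0, "z": 6, "spin": 0}
    - {"x": 0, "y": 0, "z": 8, "spin": 0}
    - {"x": 0, "y": 0, "z": 12, "spin": 0}
    - {"x": 0, "y": 0, "z": 15, "spin": 0}
    - {"x": 0, "y": 0, "z": 18, "spin": 0}
    - {"x": 0, "y": 0, "z": 20, "spin": 0}
    - {"x": 0, "y": 0, "z": 20, "spin": 0}
    - {"x": 0, "y": 0, "z": 20, "spin": 0}
    - {"x": 0, "y": 0, "z": 15, "spin": 0}
    - {"x": 0, "y": 0, "z": 8, "spin": 0}
    - {"x": 0, "y": 0, "z": 0, "spin": 0}

```text
time_s: 50.3
position: [0.5335, -0.2198, 0.1836]
tcp_rot: [[0.167, 0.014, 0.986], [-0.984, -0.066, 0.167], [0.068, -0.998, 0.003]]
force: [0.4, 0.4, -0.8]
opening: 0.976
```

```bash
python3 - <<'E'
from h import *
im,p=grab('wrist','ii0.png'); st(); s=read_state()
im2,p2=grab('side','iis.png')
cv2.imwrite('pics/ii1.png',cv2.resize(im2[190:400,150:350],None,fx=2.8,fy=2.8,interpolation=cv2.INTER_CUBIC)[:,:,::-1])
E
```

```text
t 50.35 pos [ 533.2 -219.7  183. ] jawx [ 0.167 -0.984  0.067] ang -80.38 F [-0.4 -0.1 -0.5] op 85.1 j [-32.   29.2  93.5  -3.4  54.7  50.3]
```

View pics/ii0.png

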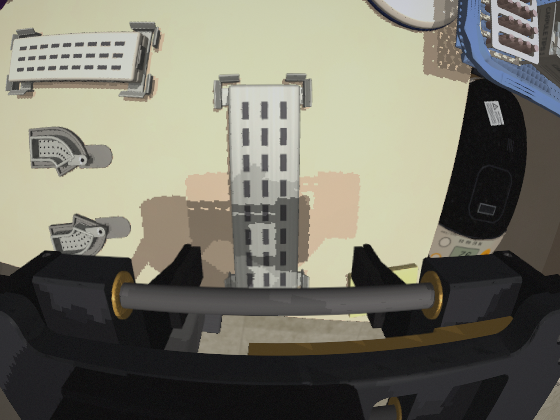

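View pics/ii1.png

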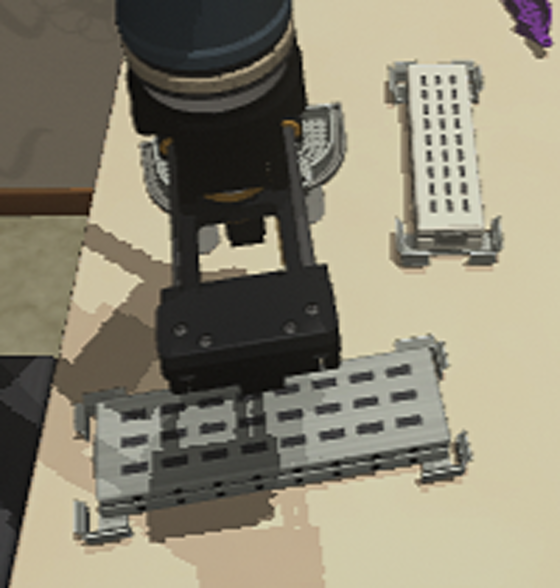

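Emit:
apply_moves:
  steps:
    - {"x": 0, "y": 5, "z": 15, "spin": 0}
    - {"x": 0, "y": 10, "z": 20, "spin": 0}
    - {"x": 0, "y": 20, "z": 20, "spin": 0}
    - {"x": 0, "y": 25, "z": 20, "spin": 0}
    - {"x": 0, "y": 25, "z": 20, "spin": 0}
    - {"x": 0, "y": 25, "z": 15, "spin": 0}
    - {"x": 0, "y": 25, "z": 10, "spin": 0}
    - {"x": 0, "y": 25, "z": 5, "spin": 0}
    - {"x": 0, "y": 20, "z": 0, "spin": 0}
    - {"x": 0, "y": 10, "z": 0, "spin": 0}
    - {"x": 0, "y": 5, "z": 0, "spin": 0}
    - {"x": 0, "y": 0, "z": 0, "spin": 0}

```text
time_s: 51.6
position: [0.5247, -0.0157, 0.2972]
tcp_rot: [[0.165, -0.016, 0.986], [-0.985, -0.053, 0.164], [0.049, -0.998, -0.024]]
force: [-0.6, 1.0, 0.2]
opening: 0.974
```

```bash
python3 - <<'E'
from h import *
im,p=grab('wrist','jj0.png'); st()
top(im,p,0.03,0.38,0.72,-0.32,0.12,1800,'jj1.png')
im2,p2=grab('side','jjs.png')
im3,p3=grab('scene')
cv2.imwrite('pics/jj3.png',cv2.resize(im3[170:320,190:480],None,fx=2.7,fy=2.7,interpolation=cv2.INTER_CUBIC)[:,:,::-1])
E
```

```text
t 51.65 pos [524.7 -16.1 297.2] jawx [ 0.164 -0.985  0.05 ] ang -80.52 F [-0.3  0.2 -0.3] op 84.7 j [-12.1  18.5  90.9  -3.3  70.9  69.5]
```

View pics/jj1.png

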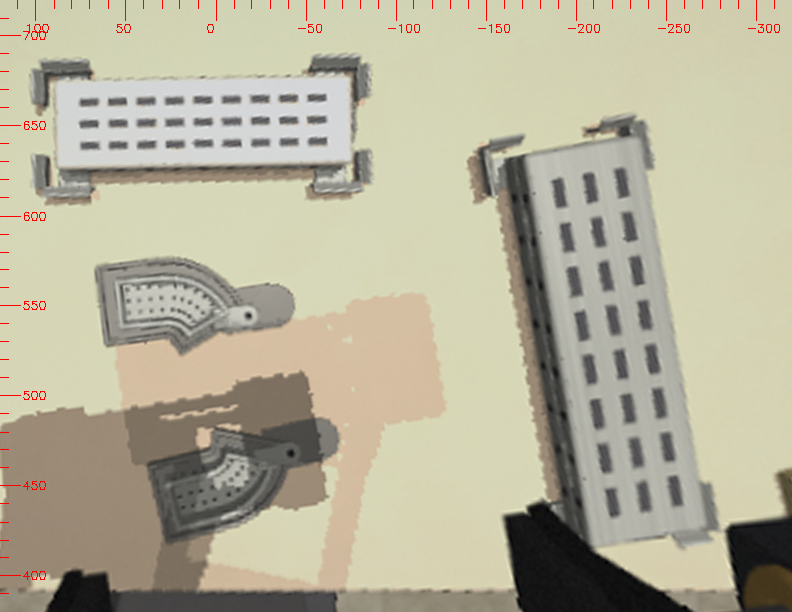

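View pics/jjs.png

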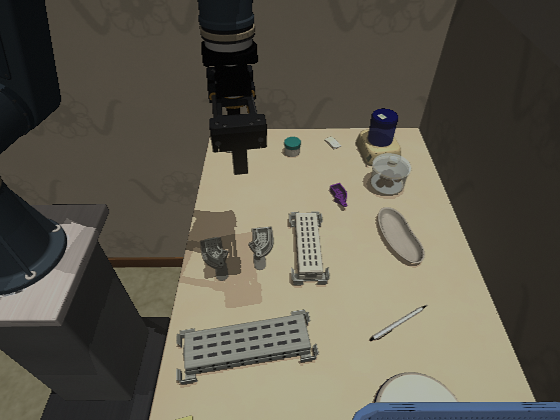

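View pics/jj3.png

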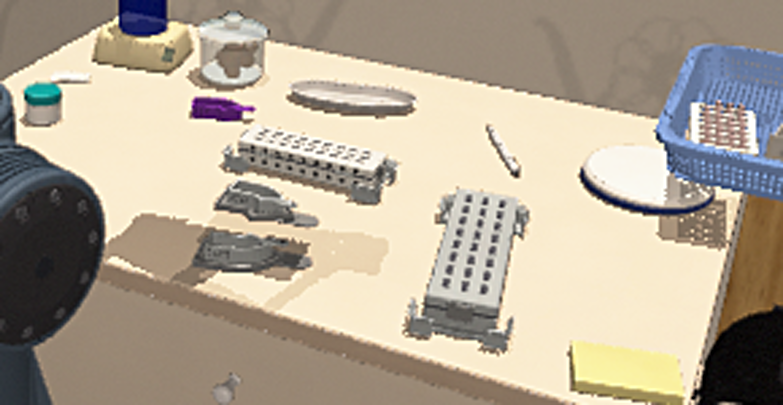

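```bash
python3 - <<'E'
import cv2,numpy as np
a=cv2.imread('pics/jjs.png')
c=cv2.resize(a[300:390,165:325],None,fx=5,fy=5,interpolation=cv2.INTER_CUBIC)
cv2.imwrite('pics/kk.png',c)
c=cv2.resize(a[200:290,190:340],None,fx=5,fy=5,interpolation=cv2.INTER_CUBIC)
cv2.imwrite('pics/kk2.png',c)
E
```

```text
(no output)
```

View pics/kk.png

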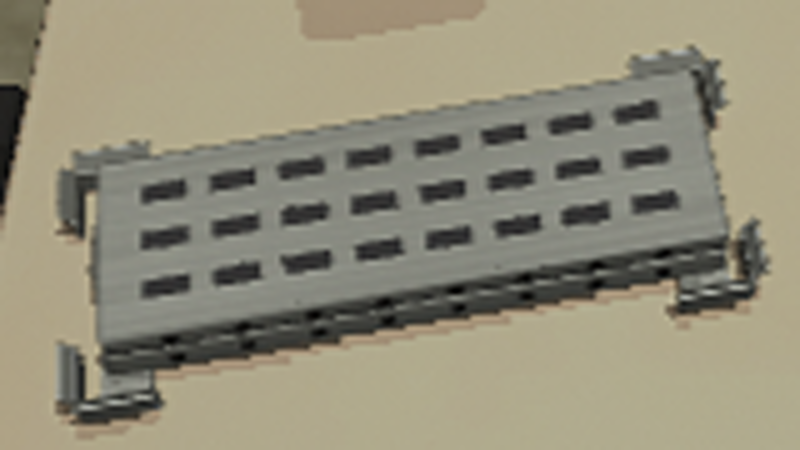

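View pics/kk2.png

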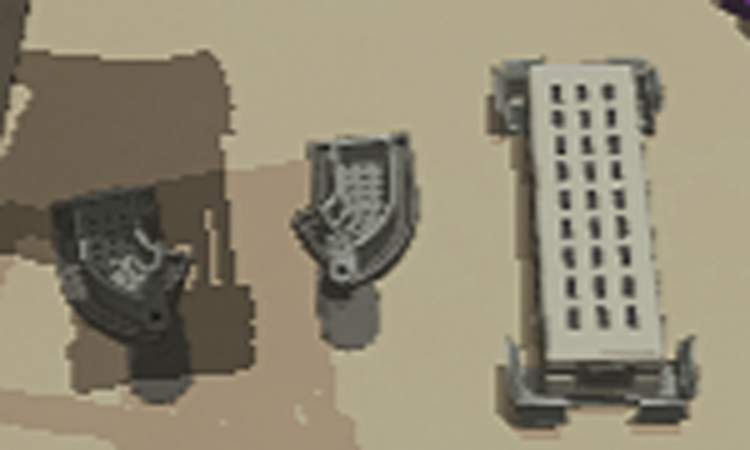

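```bash
python3 - <<'E'
from h import *
print(job.hand_in()); st()
E
```

```text
the job is handed in; nothing more can be done
None
the job is handed in; nothing more can be done
```

I took the pile apart and put all four pieces away, then handed the job in at about 52 s.

- **Trays:** the left-hand and right-hand trays are each in the dish with their own outline, mouth up, with the handles over the tongues. I left the purple look-alike alone.
- **Boxes:** the white bur box is in the short cradle and the steel cassette in the long one. Everything is released, and the gripper ended clear at about z = 0.3 m.

**Final pictures (wrist, side and scene cameras):**
- Both trays lie inside their rims. The left tray is about 2.5 mm toward the handle.
- Both boxes sit between the corner angles. The cassette is about 1 mm to one side.
- The cassette met resistance (about 15 N) at the height expected on the runners; the bur box's weight came off the gripper about 1 mm above its height.
- The cement pot is where it was. The gripper hid the dappen dish in the last side picture, so I only have it from an earlier one, taken before the cassette was lifted. Nothing went near it after that.

**Not as planned:** the tool drifted to about 3–5° off vertical during the moves, and I could not correct that. I did not measure how level the pieces are. They looked level in the pictures after I let go.

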